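# Charge the grinding jar and lock its bayonet lid

### The arm

A 6-joint arm with a two-finger parallel gripper is mounted at the origin on the work surface. World frame = base frame: x ahead of the robot, y to its left, z up, the work surface at z = 0. Lengths are in mm, angles in rad, forces in N, time in s.
With the tool pointing down it reaches from about 350 to 975 mm from the base axis. Payload 7.1 kg.
Tool frame: the origin (TCP) lies midway between the tips of the shut fingers; the grasp point (between the pads) lies ctrl.grip_point_offset behind it (ctrl.grip_point_offset is the distance from the TCP to the grasp point, in mm); z points along the fingers, y is the line along which they close (so a half turn about z gives the same grasp; the last joint's range is limited). The gripper opens to 88 mm and grips with 3 to 60 N. Pads are 20 mm wide; open, the fingers measure 115 mm over their backs; the gripper's body (75 mm by 178 mm) begins 61 mm behind the grasp point.
Start: joints at [-1.319, 0.423, 1.63, -0, 1.089, -0.019], TCP at [167.208, -602.201, 222.675] pointing down, gripper open.
Joint ranges: [-3, 3], [-0.9, 2.11], [0.09, 2.58], [-1.31, 4.45], [0.11, 2.69], [-2.54, 2.54]. Speed limits (rad/s): [2.39, 2.39, 3.01, 3.14, 3.14, 3.14].

### API

Orientations are given as a rotation vector (axis times angle).
In Python, from workcell import ctrl, get_image, close_job, finder gives the robot as it stands.
- The arm moves only by the tool servo_tool, never from a script. Its argument "deltas" is a list of rows, each a list of 2 entries, a list of its own where there are three numbers: the shift along the tool's x, y, z in mm, then the turn, a rotation vector about the tool's x, y, z in rad. A call has 1 to 5 rows; each row is the pose to reach, as a shift and turn from the pose commanded when the call began, along the tool's axes at that moment; what a row does not reach only later rows make up. A row lasts 1/12 s, in which the tool goes at most 41.7 mm and 7.16 degrees, less where a joint would pass 70% of its speed; a pose out of reach is approached as far as the arm can. A call with a gripper value outside its range is refused whole. "grip" is the closure, from -1 (fully open) to 1 (shut), so that 0 is half open, set as the call begins (left out, the last holds). The fingers move at their own pace and stop on an object; the grip force is fixed at half the most. Time passes only in rows, so rows that repeat a pose let the fingers close. It gives the time, the measured TCP pose, the force, the opening and the grip force at its end, in the units of the state.
- ctrl.get_obs(): the state, without advancing time (a new reading comes with each control period).
- get_image(name): name is "scene" or "side" or "wrist"; returns a dict with "frame" (400x640x3 uint8, blue, green, red), "depth" (400x640 float32, mm along the optical axis (not along the pixel's ray), 0 where there is no reading), "K" (3x3 intrinsics, pixels), "pose" (4x4, takes a point from camera to world coordinates). Camera axes: x right, y down, z forward; pixel columns grow to the right and rows downward; lengths in mm; the calibration is good to about 2 mm. A picture is of the moment at which its call begins.
- close_job(): hands the job in; it is judged then, once.
Trained networks look in a picture, given as the dict that the camera call returned (one of the last four; its "shot" number tells which), for a name from the list of things; names that differ only in an ending like _2 or _b are one class to them, and where a whole thing is asked for, a point or a joint stands for the part that bears it (a point fixed in the world has none). Each returns a list of dicts, best first, with "score" (0 to 1); they miss things now and then, are a little off and sometimes report something else, mostly with a low value. They report only what shows in the picture. A call takes as long as a camera call.
- finder.search_frame(query, picture): "rect" ([centre column, centre row, width, height] as shares, 0 to 1, of the picture: columns of its width, rows of its height, round what is visible of it).
- finder.silhouettes(query, picture): "mask" (400x640 bool, what is visible of it) and "rect" ([centre column, centre row, width, height] as shares, 0 to 1, of the picture: columns of its width, rows of its height, round what is visible of it).
The state is a dict: "t": time; "qpos": joint angles; "qvel": joint speeds; "joint_torque": joint torques, N m; "ee_pos": TCP position; "orientation": TCP orientation; "ft_force": force on the tool from outside, world axes, zero at the start; "moment": the same for the moment, N m; "width": finger opening in mm; "grasp_force": force on a finger pad.
Only numpy, scipy, OpenCV 4.12 (cv2) and the standard library are available. Lean on these libraries where they do the work, as an engineer would, in place of code of your own. Each camera call takes 0.05 s, during which the arm holds its last target. There are 200 camera calls.

### The job

Scoop up at least three of the white grinding balls together with the scoop, tip them into the open steel jar, and put the scoop back in its trough, handle up. Then set the lid on the jar with its lugs in the two slots, push it down against the sprung seal and turn it clockwise, seen from above, until it stops, so that it stays locked when you let go. Leave the spanner, the flat case and the pale ring that lie among them where they are.

Things in the scene. Friction and masses are not known exactly. Their poses are not given: they have to be found in the camera images.
- jar: open steel grinding jar bolted upright on a 104 x 104 x 12 mm grey base plate (fixed). Origin: on the bench, on the jar's axis; z up. 84 mm across outside, 76 mm inside, steel rim 90 mm above the bench, inside floor about 12 mm up. Its two bayonet slots lie on its own +x and -x sides; the jar is the same after half a turn
- jar_mouth (a point): jar's axis, level with the rim (90 mm up). Mouth: a steel ledge, opening 64 mm, 6 mm thick (84 to 90 mm up), cut by two opposite slots about 20 mm wide reaching out to radius 38 mm. Below the ledge the lugs can turn 60 degrees clockwise seen from above, up to hard stops; anticlockwise is blocked beside the slot
- seal (a joint): travel (m) of the black sprung sealing ring on the rim (76 to 84 mm across): 0 = up, its top 8 mm above the rim; 0.008 = pressed level with the rim. 3 N to start, 9 N fully down. It carries the resting lid too high for its lugs to pass under the ledge: push while turning. Afterwards it holds the lugs up against the ledge (about 0.004)
- lock_line: two short dark marks on the jar's base plate, 13 mm above the bench; its own x axis is the direction in which the lid's bar lies when fully locked (either way round): the jar's x axis turned 60 degrees clockwise seen from above. Origin on the jar's axis
- lid: loose aluminium bayonet lid, about 0.16 kg, standing upright on its plug on the bench. Origin: centre of the plug's underside; z up. Plug 59 mm across, z 0 to 20 mm; flange 88 mm across, z 20 to 26 mm, with two small ears (104 mm over both) on the x axis. Upright grip bar on top, 60 mm long along x, 14 mm thick in y, z 26 to 58 mm. Same after half a turn
- lid_flange (a point): lid's axis at the flange's underside (20 mm above the lid's origin): 98 mm above the bench when resting on the ring, about 94 locked, 90 pushed right down; the lugs pass under the ledge below 94. The two lugs stick out of the plug on the +x and -x sides, under the bar's ends, to radius 36 mm; 12 mm wide, z 4 to 10 mm of the lid
- tray: grey trough holding balls and scoop (fixed), 204 x 70 x 26 mm, long along its x axis. Origin: on the bench; it runs from x -92 to +112 mm. Inside 62 mm wide, floor 3 mm above the bench. At the -x end a ramp rises from the floor at x -55 mm to height 26 mm at x -87 mm, against an end wall 36 mm tall; the +x end is upright, inside face at x 108 mm
- scoop: loose steel scoop, about 0.10 kg, parked at the trough's +x end, its open front towards the ramp. Origin: underside, at the pan's back wall; x points back from lip to handle; z up. Upright black handle, 24 mm in x (-2 to 22 mm, centre 10 mm), 12 mm thick in y, rising to z 88 mm
- scoop_pan (a point): middle of the scoop's pan (30 mm in front of its origin, 9 mm above its underside). The pan is flat, lip 62 mm in front of the scoop's origin, 53 mm wide outside, 49 mm inside, floor 2 mm thick, side and back walls 18 mm tall, front open
- ball0_center (a point): centre of one of five equal white ceramic grinding balls, 15 mm across, 11 g, lying between the scoop and the ramp in the trough; they are polished, slippery and roll freely
- ball1_center (a point): centre of one of five equal white ceramic grinding balls, 15 mm across, 11 g, lying between the scoop and the ramp in the trough; they are polished, slippery and roll freely
- ball2_center (a point): centre of one of five equal white ceramic grinding balls, 15 mm across, 11 g, lying between the scoop and the ramp in the trough; they are polished, slippery and roll freely
- ball3_center (a point): centre of one of five equal white ceramic grinding balls, 15 mm across, 11 g, lying between the scoop and the ramp in the trough; they are polished, slippery and roll freely
- ball4_center (a point): centre of one of five equal white ceramic grinding balls, 15 mm across, 11 g, lying between the scoop and the ramp in the trough; they are polished, slippery and roll freely
- hex_key: small steel spanner, 110 mm long, lying flat between the left and middle places, roughly along x; to be left alone. Origin: near the centre of its underside
- tweezer_case: flat dark case, 100 x 18 x 12 mm, lying between the middle and right places, roughly along x; to be left alone. Origin: near the centre of its underside
- spare_gasket: pale flat ring, 90 mm across, 8 mm thick, lying near the robot on the left; to be left alone. Origin: near the centre of its underside

How it is judged (in metres and radians):
On the way, in this order (a step that is already met when the one before it is completed fails the run):
1. at least three balls are carried in the scoop, its underside more than 50 mm above the bench (height (world z) of scoop above 0.05 m and (distance between each of ball0_center, ball1_center, ball2_center and scoop_pan below 0.034 m or distance between each of ball0_center, ball1_center, ball3_center and scoop_pan below 0.034 m or distance between each of ball0_center, ball1_center, ball4_center and scoop_pan below 0.034 m or distance between each of ball0_center, ball2_center, ball3_center and scoop_pan below 0.034 m or distance between each of ball0_center, ball2_center, ball4_center and scoop_pan below 0.034 m or distance between each of ball0_center, ball3_center, ball4_center and scoop_pan below 0.034 m or distance between each of ball1_center, ball2_center, ball3_center and scoop_pan below 0.034 m or distance between each of ball1_center, ball2_center, ball4_center and scoop_pan below 0.034 m or distance between each of ball1_center, ball3_center, ball4_center and scoop_pan below 0.034 m or distance between each of ball2_center, ball3_center, ball4_center and scoop_pan below 0.034 m)), for 0.1 s.
2. at least three balls are inside the jar (((horizontal distance between each of ball0_center, ball1_center, ball2_center and jar below 0.036 m and z of each of ball0_center, ball1_center, ball2_center in the frame of jar below 0.06 m) or (horizontal distance between each of ball0_center, ball1_center, ball3_center and jar below 0.036 m and z of each of ball0_center, ball1_center, ball3_center in the frame of jar below 0.06 m) or (horizontal distance between each of ball0_center, ball1_center, ball4_center and jar below 0.036 m and z of each of ball0_center, ball1_center, ball4_center in the frame of jar below 0.06 m) or (horizontal distance between each of ball0_center, ball2_center, ball3_center and jar below 0.036 m and z of each of ball0_center, ball2_center, ball3_center in the frame of jar below 0.06 m) or (horizontal distance between each of ball0_center, ball2_center, ball4_center and jar below 0.036 m and z of each of ball0_center, ball2_center, ball4_center in the frame of jar below 0.06 m) or (horizontal distance between each of ball0_center, ball3_center, ball4_center and jar below 0.036 m and z of each of ball0_center, ball3_center, ball4_center in the frame of jar below 0.06 m) or (horizontal distance between each of ball1_center, ball2_center, ball3_center and jar below 0.036 m and z of each of ball1_center, ball2_center, ball3_center in the frame of jar below 0.06 m) or (horizontal distance between each of ball1_center, ball2_center, ball4_center and jar below 0.036 m and z of each of ball1_center, ball2_center, ball4_center in the frame of jar below 0.06 m) or (horizontal distance between each of ball1_center, ball3_center, ball4_center and jar below 0.036 m and z of each of ball1_center, ball3_center, ball4_center in the frame of jar below 0.06 m) or (horizontal distance between each of ball2_center, ball3_center, ball4_center and jar below 0.036 m and z of each of ball2_center, ball3_center, ball4_center in the frame of jar below 0.06 m))), for 0.1 s.
3. the lid is on the jar with its lugs in the slots and pushed down far enough to pass under the ledge (flange less than 95.5 mm above the bench, bar within 0.3 rad of the slots) (horizontal distance between lid_flange and jar below 0.005 m and angle between lid's own z axis and vertical below 0.08 rad and z of lid_flange in the frame of jar below 0.0955 m and angle between the x axis of lid and the x axis of jar, either way round below 0.3 rad).
At the end, for the whole second after the job is handed in: Three or more balls in the jar; lid at rest, centred within 5 mm, level within 0.08 rad, flange underside below 95.5 mm, bar within 0.2 rad of the locked direction; scoop at rest in the trough (origin within 100 mm along, 12 mm across, below 30 mm), handle up within 0.6 rad (horizontal distance between lid_flange and jar below 0.005 m and angle between lid's own z axis and vertical below 0.08 rad and z of lid_flange in the frame of jar below 0.0955 m and angle between the x axis of lid and the x axis of lock_line, either way round below 0.2 rad and linear speed of each of lid, scoop below 0.02 m/s and angular speed of lid below 0.1 rad/s and ((horizontal distance between each of ball0_center, ball1_center, ball2_center and jar below 0.036 m and z of each of ball0_center, ball1_center, ball2_center in the frame of jar below 0.06 m) or (horizontal distance between each of ball0_center, ball1_center, ball3_center and jar below 0.036 m and z of each of ball0_center, ball1_center, ball3_center in the frame of jar below 0.06 m) or (horizontal distance between each of ball0_center, ball1_center, ball4_center and jar below 0.036 m and z of each of ball0_center, ball1_center, ball4_center in the frame of jar below 0.06 m) or (horizontal distance between each of ball0_center, ball2_center, ball3_center and jar below 0.036 m and z of each of ball0_center, ball2_center, ball3_center in the frame of jar below 0.06 m) or (horizontal distance between each of ball0_center, ball2_center, ball4_center and jar below 0.036 m and z of each of ball0_center, ball2_center, ball4_center in the frame of jar below 0.06 m) or (horizontal distance between each of ball0_center, ball3_center, ball4_center and jar below 0.036 m and z of each of ball0_center, ball3_center, ball4_center in the frame of jar below 0.06 m) or (horizontal distance between each of ball1_center, ball2_center, ball3_center and jar below 0.036 m and z of each of ball1_center, ball2_center, ball3_center in the frame of jar below 0.06 m) or (horizontal distance between each of ball1_center, ball2_center, ball4_center and jar below 0.036 m and z of each of ball1_center, ball2_center, ball4_center in the frame of jar below 0.06 m) or (horizontal distance between each of ball1_center, ball3_center, ball4_center and jar below 0.036 m and z of each of ball1_center, ball3_center, ball4_center in the frame of jar below 0.06 m) or (horizontal distance between each of ball2_center, ball3_center, ball4_center and jar below 0.036 m and z of each of ball2_center, ball3_center, ball4_center in the frame of jar below 0.06 m)) and x of scoop in the frame of tray between -0.1 and 0.1 m and y of scoop in the frame of tray between -0.012 and 0.012 m and z of scoop in the frame of tray below 0.03 m and angle between scoop's own z axis and vertical below 0.6 rad); the robot touches nothing.
It fails at once if the spanner, the flat case or the pale ring is moved more than 30 mm (distance of any of hex_key, tweezer_case, spare_gasket from where it was at the start of the episode above 0.03 m).
It also fails if it takes over 72 s, if anything falls off the work surface, if the arm or the gripper's body presses on something with over 40 N, if the wrist force passes 120 N, or if a joint passes its speed limit or range.

## Working session

There is one attempt and no reset: what is moved stays moved. The work goes in short steps, Python scripts to look and compute and a tool call to move; the robot and the scene stay as the last step left them, time stands still between calls to the robot, and variables do not carry over. Pictures are saved under pics/ and viewed, at most 10 in all, crops included, and the job is handed in when it is done.

Besides the shell and the picture viewer there is one more tool, called after "Emit:" by a JSON object that holds its "fn" and its "kwargs". servo_tool: Moves the arm, as the interface text tells. Its arguments: {"type":"object","properties":{"deltas":{"type":"array","items":{"type":"array"}},"grip":{"type":"number"}},"required":["deltas"]}

```bash
mkdir -p pics; ls; cat > h.py <<'E'
import numpy as np, cv2
from workcell import ctrl, get_image, close_job, finder
from scipy.spatial.transform import Rotation as R
def cloud(p):
    d=p["depth"]; v,u=np.mgrid[0:400,0:640]; K=p["K"]
    c=np.stack([(u-K[0,2])/K[0,0]*d,(v-K[1,2])/K[1,1]*d,d,np.ones_like(d)],-1)
    return (c@np.array(p["pose"]).T)[...,:3]
def find(p,q,n=1):
    r=finder.silhouettes(q,p); C=cloud(p); out=[]
    for o in r[:n]:
        m=o["mask"]&(p["depth"]>0); out.append((round(o["score"],2),np.round(np.array(o["rect"])*[640,400,640,400]).astype(int).tolist(),C[m]))
    return out
def obs():
    o=ctrl.get_obs(); print(round(o["t"],2),np.round(o["ee_pos"],1),np.round(o["orientation"],3),"w",np.round(o["width"],1),np.round(o["grasp_force"],1),"F",np.round(o["ft_force"],1),"q",np.round(o["qpos"],2)); return o
E
python3 - <<'E'
from h import *
obs(); print(ctrl.grip_point_offset)
for n in ("scene","side"):
    p=get_image(n); cv2.imwrite(f"pics/{n}0.png",p["frame"]); print(n,np.round(p["pose"],2).tolist())
    for q in ["jar","lock_line","lid","tray","scoop","ball0_center","hex_key","tweezer_case","spare_gasket"]:
        for s,r,c in find(p,q,5 if "ball" in q else 1):
            print(q,s,r,np.round(np.median(c,0)),np.round(np.percentile(c,2,axis=0)),np.round(np.percentile(c,98,axis=0)))
E
```

```text
pics
0.0 [ 167.1 -601.7  221.9] [-3.111 -0.424  0.   ] w 87.9 0.0 F [-0.2  1.  -0.8] q [-1.32  0.42  1.63  0.    1.09 -0.02]
18.700000000000003
scene [[0.11, 0.85, -0.51, 953.11], [0.99, -0.1, 0.04, -40.03], [-0.01, -0.51, -0.86, 865.84], [0.0, 0.0, 0.0, 1.0]]
jar 0.86 [333, 240, 70, 77] [545.  22.  34.] [492. -28.   4.] [585.  74.  98.]
lid 0.8 [185, 272, 48, 49] [ 562. -246.   26.] [ 517. -289.   22.] [ 599. -210.   59.]
tray 0.19 [333, 241, 67, 78] [546.  22.  35.] [492. -28.   5.] [585.  74.  98.]
scoop 0.66 [464, 280, 41, 43] [627. 251.   8.] [585. 224.   2.] [667. 276.  91.]
ball0_center 0.63 [438, 236, 9, 8] [533. 225.  15.] [527. 220.  10.] [537. 232.  18.]
hex_key 0.71 [380, 230, 25, 52] [511. 117.   7.] [449. 103.   1.] [550. 137.  10.]
tweezer_case 0.85 [256, 264, 15, 52] [ 552. -121.   12.] [ 501. -130.    7.] [ 598. -112.   15.]
spare_gasket 0.91 [392, 172, 44, 36] [369. 168.   7.] [326. 126.  -1.] [412. 210.  10.]
side [[-0.96, -0.16, 0.23, 359.8], [-0.28, 0.54, -0.79, 556.21], [0.01, -0.82, -0.57, 459.32], [0.0, 0.0, 0.0, 1.0]]
jar 0.62 [310, 217, 60, 72] [527.  56.  53.] [481. -15.   0.] [578.  82.  97.]
lock_line 0.46 [335, 160, 41, 25] [ 553. -237.   25.] [ 516. -297.   -2.] [ 602. -205.   57.]
lid 0.71 [334, 160, 43, 28] [ 553. -237.   25.] [ 514. -304.   -1.] [ 602. -205.   57.]
tray 0.62 [230, 318, 150, 70] [558. 258.  14.] [480. 212.   1.] [680. 292.  35.]
scoop 0.65 [203, 295, 77, 62] [642. 257.  14.] [588. 226.   3.] [667. 278.  90.]
ball0_center 0.65 [271, 312, 12, 10] [530. 232.  15.] [524. 226.  10.] [536. 236.  18.]
hex_key 0.79 [310, 269, 66, 21] [500. 124.   6.] [448. 106.  -1.] [549. 142.   8.]
tweezer_case 0.4 [340, 194, 12, 11] [ 510. -113.   10.] [ 499. -124.    1.] [ 522. -110.   12.]
spare_gasket 0.75 [387, 310, 57, 53] [365. 178.   7.] [327. 129.   0.] [410. 215.   9.]
```

```bash
python3 - <<'E'
import cv2,numpy as np
a=cv2.imread("pics/scene0.png")[170:320,140:520]; b=cv2.imread("pics/side0.png")[130:370,130:430]
a=cv2.resize(a,None,fx=2.1,fy=2.1,interpolation=3); b=cv2.resize(b[60:,:],None,fx=1.55,fy=1.55,interpolation=3)
c=np.zeros((600,800,3),np.uint8); c[:a.shape[0],:a.shape[1]]=a; h=min(600-a.shape[0],b.shape[0]); c[a.shape[0]:a.shape[0]+h,:b.shape[1]]=b[:h]
cv2.imwrite("pics/c0.png",c)
E
```

```text
(no output)
```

View pics/c0.png

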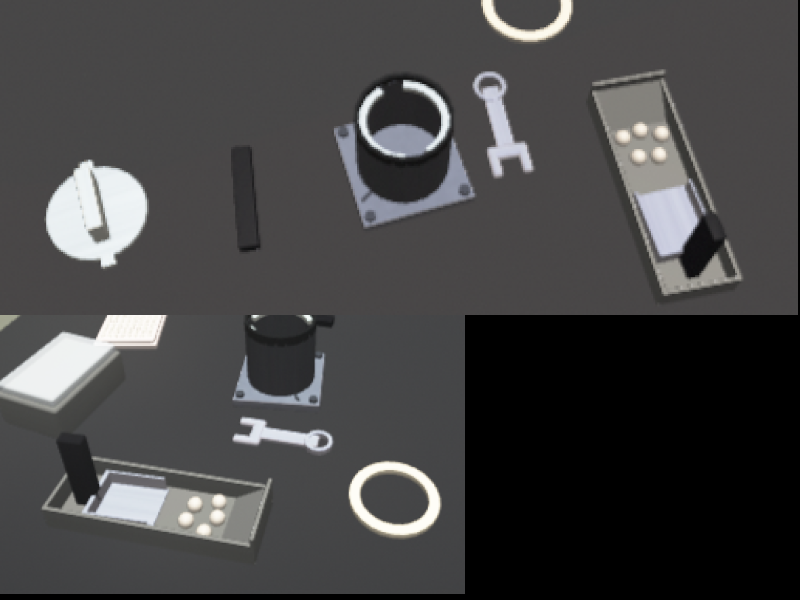

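The picture shows the lid at crop (97,215), the case at (245,198), the jar at (403,130) with a slot at its upper-left rim and a lock mark at (365,197). The spanner is at (500,125), and the trough on the right has its ramp at the near end, five balls at its foot and the scoop handle at (700,245). Next I'll fit poses.

```bash
cat >> h.py <<'E'
def rect(P):
    (c,s,a)=cv2.minAreaRect(P[:,:2].astype(np.float32)); return np.round(c,1),np.round(s,1),round(a,1)
def circ(P):
    A=np.c_[2*P[:,:2],np.ones(len(P))]; x=np.linalg.lstsq(A,(P[:,:2]**2).sum(1),rcond=None)[0]; return np.round(x[:2],1),round(float(np.sqrt(x[2]+x[0]**2+x[1]**2)),1)
def box(C,lo,hi):
    P=C.reshape(-1,3); return P[((P>lo)&(P<hi)).all(1)]
E
python3 - <<'E'
from h import *
for n in ("scene","side"):
    p=get_image(n); C=cloud(p); C[p["depth"]<=0]=-9999
    print(n,"jar seal",circ(box(C,[470,-50,94],[620,100,101])),len(box(C,[470,-50,94],[620,100,101])))
    print("plate",rect(box(C,[450,-60,8],[640,110,16])))
    print("tray",rect(box(C,[430,180,20],[720,330,29])), "endwall", rect(box(C,[430,180,31],[520,330,40])))
    print("handle top",rect(box(C,[580,200,82],[720,330,96])), "pan", rect(box(C,[560,200,16],[640,290,22])))
    print("lid flange",rect(box(C,[480,-330,22],[640,-170,30])),circ(box(C,[480,-330,22],[640,-170,30])),"bar",rect(box(C,[480,-330,54],[640,-170,62])))
    K=p["K"];T=np.linalg.inv(p["pose"])
    # rectified plate view at z=12 and rim at z=90
    for z in (13,90):
        xs,ys=np.meshgrid(np.arange(440,650,.5),np.arange(-70,120,.5))
        W=np.stack([xs,ys,np.full_like(xs,z),np.ones_like(xs)],-1)@T.T; uv=W[...,:3]@K.T
        m=(uv[...,:2]/uv[...,2:]).astype(np.float32)
        cv2.imwrite(f"pics/r_{n}{z}.png",cv2.remap(p["frame"],m[...,0],m[...,1],1))
    for o in finder.silhouettes("ball0_center",p)[:8]: print("ball",o["score"],np.round(np.median(C[o["mask"]],0)))
a=[cv2.imread(f"pics/r_scene{z}.png") for z in (13,90)]
# image: columns world x 440.., rows world y -70..
cv2.imwrite("pics/r0.png",cv2.resize(np.hstack(a),(800,362)))
E
```

```text
scene jar seal (array([531.9,  23.1]), 40.3) 343
plate (array([524.1,  44.9]), array([112.8, 150.6]), 10.7)
tray (array([582.3, 248. ]), array([204.4,  71.8]), 4.7) endwall (array([482.4, 239.4]), array([ 6.5, 69. ]), 5.5)
handle top (array([655.7, 255.8]), array([24.8, 12. ]), 4.8) pan (array([598.4, 247.7]), array([79.9, 68.7]), 4.5)
lid flange (array([ 556.4, -250.1]), array([88.1, 87. ]), 49.8) (array([ 557.8, -249.4]), 33.7) bar (array([ 556.8, -249.5]), array([59.9, 14.3]), 13.1)
ball 0.56 [532. 226.  15.]
side jar seal (array([532.1,  26.4]), 40.1) 279
plate (array([525.6,  51.8]), array([110.5, 147.9]), 16.0)
tray (array([582.5, 250.3]), array([204.9,  72.8]), 5.1) endwall (array([482.7, 243. ]), array([ 4.3, 69.5]), 4.7)
handle top (array([655.5, 259.3]), array([24. , 12.8]), 6.6) pan (array([600., 253.]), array([80.1, 73.6]), 0.2)
lid flange (array([ 554.6, -237.5]), array([101.1,  71.4]), 13.4) (array([ 555.5, -243.1]), 32.4) bar (array([ 557.2, -246.1]), array([59.2, 15.6]), 11.6)
ball 0.61 [527.  55.  53.]
ball 0.56 [530. 232.  14.]
```

View pics/r0.png

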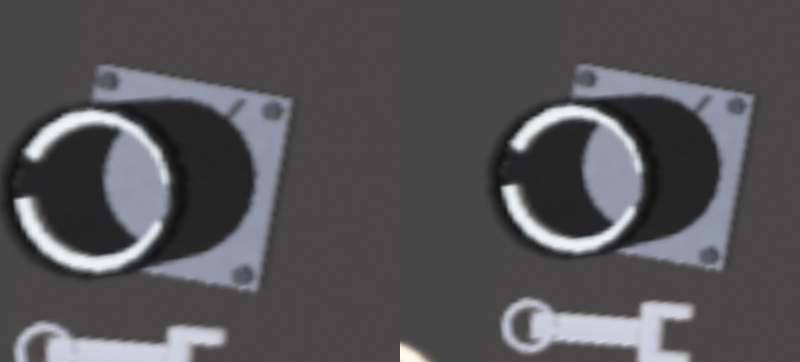

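The rectified jar view shows slots at (505,167) and (640,195), giving a slot axis of about +10°. A lock mark at (235,108) in the left half gives about −50°, which agrees. Now I'll plan the move to a viewpoint above jar and trough.

```bash
cat >> h.py <<'E'
from scipy.spatial.transform import Slerp
def down(deg,tilt=0):  # tool x at world angle deg, z down; tilt: rotation about tool y
    return R.from_euler('z',deg,degrees=True)*R.from_euler('x',180,degrees=True)*R.from_rotvec([0,tilt,0])
def plan(waypts,start=None,dig=0):
    """waypts: list of (pos,R,rows); prints servo calls, pieces of <=5 rows"""
    if start is None:
        o=ctrl.get_obs(); p,r=np.array(o["ee_pos"]),R.from_rotvec(o["orientation"])
    else: p,r=start
    seq=[]; a,b=p,r
    for (q,s,n) in waypts:
        sl=Slerp([0,1],R.concatenate([b,s])); q=np.array(q,float)
        seq+=[(a+(q-a)*k/n,sl(k/n)) for k in range(1,n+1)]; a,b=q,s
    for i in range(0,len(seq),5):
        rows=[]
        for q,s in seq[i:i+5]:
            rows.append([np.round(r.inv().apply(q-p),dig).tolist(),np.round((r.inv()*s).as_rotvec(),3 if dig else 2).tolist()])
        print("CALL",str(rows).replace(" ","").replace(".0,",",").replace(".0]","]").replace("-0,","0,").replace("-0]","0]"))
        p=p+r.apply(rows[-1][0]); r=r*R.from_rotvec(rows[-1][1])
    return p,r
E
python3 - <<'E'
from h import *
plan([([560,120,260],down(185),27)])
E
```

```text
CALL [[[21,-22,-1],[0,0,-0.11]],[[42,-44,-3],[0,0,-0.22]],[[64,-66,-4],[0,0,-0.33]],[[85,-88,-6],[0,0,-0.44]],[[106,-109,-7],[0,0,-0.55]]]
CALL [[[30,-8,-1],[0,0,-0.11]],[[59,-16,-3],[0,0,-0.22]],[[89,-23,-4],[0,0,-0.33]],[[118,-31,-5],[0,0,-0.44]],[[148,-38,-7],[0,0,-0.55]]]
CALL [[[29,8,-1],[0,0,-0.11]],[[58,17,-3],[0,0,-0.21]],[[87,26,-4],[0,0,-0.32]],[[116,35,-5],[0,0,-0.43]],[[145,44,-7],[0,0,-0.54]]]
CALL [[[21,23,-1],[0,0,-0.11]],[[41,46,-3],[0,0,-0.22]],[[61,68,-4],[0,0,-0.33]],[[82,91,-5],[0,0,-0.44]],[[102,113,-7],[0,0,-0.55]]]
CALL [[[5,30,-1],[0,0,-0.11]],[[11,60,-2],[0,0,-0.22]],[[16,90,-4],[0,0,-0.33]],[[22,120,-5],[0,0,-0.44]],[[27,150,-7],[0,0,-0.55]]]
CALL [[[-11,29,-1],[0,0,-0.11]],[[-22,57,-2],[0,0,-0.22]]]
```

Emit:
{"fn": "servo_tool", "kwargs": {"deltas": [[[21,-22,-1],[0,0,-0.11]],[[42,-44,-3],[0,0,-0.22]],[[64,-66,-4],[0,0,-0.33]],[[85,-88,-6],[0,0,-0.44]],[[106,-109,-7],[0,0,-0.55]]], "grip": -1}}

```text
t: 1.62
ee_pos: [240.6, -467.5, 229.9]
orientation: [2.877, 1.261, 0.0]
ft_force: [-0.2, -0.4, 0.1]
width: 87.8
grasp_force: 0.0
```

Emit:
{"fn": "servo_tool", "kwargs": {"deltas": [[[30,-8,-1],[0,0,-0.11]],[[59,-16,-3],[0,0,-0.22]],[[89,-23,-4],[0,0,-0.33]],[[118,-31,-5],[0,0,-0.44]],[[148,-38,-7],[0,0,-0.55]]]}}

```text
t: 2.03
ee_pos: [313.6, -333.3, 236.8]
orientation: [2.427, 1.995, -0.0]
ft_force: [-0.0, -0.9, 0.7]
width: 88.0
grasp_force: 0.0
```

Emit:
{"fn": "servo_tool", "kwargs": {"deltas": [[[29,8,-1],[0,0,-0.11]],[[58,17,-3],[0,0,-0.21]],[[87,26,-4],[0,0,-0.32]],[[116,35,-5],[0,0,-0.43]],[[145,44,-7],[0,0,-0.54]]]}}

```text
t: 2.45
ee_pos: [385.6, -199.9, 243.9]
orientation: [1.807, 2.57, 0.0]
ft_force: [1.2, -0.0, -0.6]
width: 88.0
grasp_force: 0.0
```

Emit:
{"fn": "servo_tool", "kwargs": {"deltas": [[[21,23,-1],[0,0,-0.11]],[[41,46,-3],[0,0,-0.22]],[[61,68,-4],[0,0,-0.33]],[[82,91,-5],[0,0,-0.44]],[[102,113,-7],[0,0,-0.55]]]}}

```text
t: 2.87
ee_pos: [458.2, -65.8, 250.9]
orientation: [1.04, 2.964, 0.0]
ft_force: [0.6, -0.6, -0.3]
width: 87.8
grasp_force: 0.0
```

Emit:
{"fn": "servo_tool", "kwargs": {"deltas": [[[5,30,-1],[0,0,-0.11]],[[11,60,-2],[0,0,-0.22]],[[16,90,-4],[0,0,-0.33]],[[22,120,-5],[0,0,-0.44]],[[27,150,-7],[0,0,-0.55]]]}}

```text
t: 3.28
ee_pos: [531.5, 67.7, 257.8]
orientation: [-0.196, -3.135, 0.0]
ft_force: [-0.1, -0.5, -0.4]
width: 88.0
grasp_force: 0.0
```

Emit:
{"fn": "servo_tool", "kwargs": {"deltas": [[[-11,29,-1],[0,0,-0.11]],[[-22,57,-2],[0,0,-0.22]],[[-22,57,-2],[0,0,-0.22]]]}}

```text
t: 3.53
ee_pos: [562.8, 123.7, 260.1]
orientation: [-0.153, 3.135, 0.002]
ft_force: [-0.2, 0.2, 0.7]
width: 87.9
grasp_force: 0.0
```

```bash
python3 - <<'E'
from h import *
obs(); p=get_image("wrist"); cv2.imwrite("pics/w0.png",p["frame"]); print(np.round(p["pose"],2).tolist())
C=cloud(p); C[p["depth"]<=0]=-9999
print("seal",circ(box(C,[470,-50,94],[620,100,101])),"plate",rect(box(C,[450,-60,10],[640,98,15])))
print("tray",rect(box(C,[430,180,22],[720,330,29])),"endwall", rect(box(C,[430,180,31],[520,330,40])),"handle",rect(box(C,[580,200,84],[720,330,96])))
for o in finder.silhouettes("ball0_center",p)[:8]: print("ball",o["score"],np.round(o["rect"],2),np.round(np.median(C[o["mask"]],0)))
E
```

```text
3.53 [562.8 123.7 260.1] [-1.530e-01  3.135e+00  2.000e-03] w 87.9 0.0 F [-0.2  0.2  0.7] q [ 0.2   0.31  1.71  0.    1.12 -1.47]
[[-0.1, 0.95, 0.3, 480.39], [1.0, 0.09, 0.03, 116.2], [0.0, 0.3, -0.95, 422.22], [0.0, 0.0, 0.0, 1.0]]
seal (array([532. ,  26.5]), 40.1) plate (array([532.1,  26.4]), array([103.7, 103.8]), 10.4)
tray (array([581.8, 251.1]), array([203.6,  70.7]), 4.8) endwall (array([482.2, 242.7]), array([ 3.4, 69.8]), 5.6) handle (array([0., 0.]), array([0., 0.]), 0.0)
ball 0.66 [0.64 0.38 0.03 0.03] [530. 229.  16.]
ball 0.19 [0.6  0.06 0.12 0.11] [398. 174.   8.]
```

View pics/w0.png

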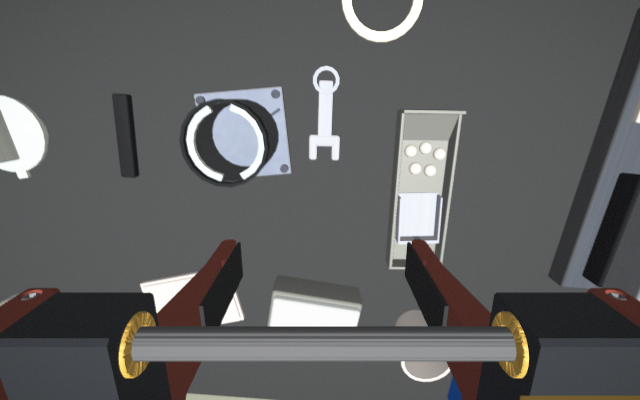

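The wrist view shows the trough from (403,112) to (390,268) with balls near (425,158), jar slots at (193,125) and (240,178), and loose boxes behind the bench line. I'll check the clutter heights near the handle and plan the approach.

```bash
python3 - <<'E'
from h import *
p=get_image("scene"); C=cloud(p); C[p["depth"]<=0]=-9999
P=box(C,[610,-100,20],[1000,500,140])
H={}
for x,y,z in P: k=(int(x//30*30),int(y//30*30)); H[k]=max(H.get(k,0),z)
print({k:int(v) for k,v in sorted(H.items())})
D=down(184.85)
s=plan([([656,258,150],D,6)])
print(); plan([([655.6,258.2,45],D,5)],start=s)
E
```

```text
{(600, 210): 28, (600, 270): 28, (600, 450): 109, (600, 480): 110, (630, 210): 28, (630, 240): 93, (630, 270): 29, (630, 450): 111, (630, 480): 115, (660, 210): 28, (660, 240): 92, (660, 270): 29, (660, 450): 107, (660, 480): 116, (720, 60): 61, (720, 90): 60, (720, 120): 60, (720, 150): 60, (720, 180): 58, (750, 60): 59, (750, 90): 59, (750, 120): 60, (750, 150): 60, (750, 180): 59, (750, 240): 72, (750, 270): 72, (750, 300): 71, (780, 60): 60, (780, 90): 60, (780, 120): 60, (780, 150): 61, (780, 180): 58, (780, 240): 71, (780, 270): 41, (780, 300): 72, (810, 90): 38, (810, 120): 44, (810, 150): 57, (810, 180): 44, (810, 240): 71, (810, 270): 72, (810, 300): 70, (840, 390): 52, (840, 420): 81, (840, 450): 52}
CALL [[[-18,22,18],[0,0,0]],[[-36,43,36],[0,0,0]],[[-54,65,55],[0,0,0]],[[-72,86,73],[0,0,0]],[[-90,108,91],[0,0,0]]]
CALL [[[-18,21,18],[0,0,0]]]

CALL [[[0,0,21],[0,0,0]],[[0,0,42],[0,0,0]],[[0,0,63],[0,0,0]],[[0,1,84],[0,0,0]],[[0,1,105],[0,0,0]]]
```

Emit:
{"fn": "servo_tool", "kwargs": {"deltas": [[[-18,22,18],[0,0,0]],[[-36,43,36],[0,0,0]],[[-54,65,55],[0,0,0]],[[-72,86,73],[0,0,0]],[[-90,108,91],[0,0,0]]]}}

```text
t: 4.1
ee_pos: [640.7, 234.5, 168.0]
orientation: [0.135, -3.138, 0.001]
ft_force: [0.3, 0.1, 0.6]
width: 87.7
grasp_force: 0.0
```

Emit:
{"fn": "servo_tool", "kwargs": {"deltas": [[[-18,21,18],[0,0,0]],[[-18,21,18],[0,0,0]]]}}

```text
t: 4.27
ee_pos: [656.3, 259.0, 146.4]
orientation: [0.138, -3.135, 0.001]
ft_force: [-1.0, -1.1, 0.5]
width: 87.9
grasp_force: 0.0
```

Emit:
{"fn": "servo_tool", "kwargs": {"deltas": [[[0,0,21],[0,0,0]],[[0,0,42],[0,0,0]],[[0,0,63],[0,0,0]],[[0,1,84],[0,0,0]],[[0,1,105],[0,0,0]]]}}

```text
t: 4.68
ee_pos: [656.1, 257.0, 45.6]
orientation: [0.136, -3.139, 0.0]
ft_force: [0.1, 1.0, -0.7]
width: 87.9
grasp_force: 0.0
```

```bash
python3 - <<'E'
from h import *
o=obs(); print(R.from_rotvec(o["orientation"]).as_matrix().round(3).tolist())
E
```

```text
4.68 [656.1 257.   45.6] [ 0.136 -3.139  0.   ] w 87.9 0.0 F [ 0.1  1.  -0.7] q [ 0.36  0.75  1.52 -0.    0.87 -1.3 ]
[[-0.996, -0.086, -0.0], [-0.086, 0.996, -0.0], [0.0, -0.0, -1.0]]
```

Emit:
{"fn": "servo_tool", "kwargs": {"deltas": [[[0,0,0],[0,0,0]],[[0,0,0],[0,0,0]],[[0,0,0],[0,0,0]],[[0,0,0],[0,0,0]],[[0,0,0],[0,0,0]]], "grip": 1}}

```text
t: 5.1
ee_pos: [657.4, 258.9, 47.6]
orientation: [-0.139, 3.136, 0.001]
ft_force: [0.1, 0.0, -0.8]
width: 57.8
grasp_force: 0.0
```

Emit:
{"fn": "servo_tool", "kwargs": {"deltas": [[[0,0,0],[0,0,0]],[[0,0,0],[0,0,0]],[[0,0,0],[0,0,0]],[[0,0,0],[0,0,0]],[[0,0,0],[0,0,0]]]}}

```text
t: 5.52
ee_pos: [656.3, 259.0, 45.7]
orientation: [0.14, -3.138, -0.0]
ft_force: [-0.2, -0.2, -0.5]
width: 24.3
grasp_force: 0.0
```

```bash
python3 - <<'E'
from h import *
obs(); p=get_image("scene"); C=cloud(p); C[p["depth"]<=0]=-9999
P=box(C,[560,215,4],[645,285,9]); print("pan",rect(P),np.median(P,0)); print("walls",rect(box(C,[560,221,17],[645,280,21.5])))
q=get_image("side"); C=cloud(q); C[q["depth"]<=0]=-9999
P=box(C,[560,215,4],[645,285,9]); print("pan",rect(P),np.median(P,0)); print("walls",rect(box(C,[560,221,17],[645,280,21.5])))
a=cv2.resize(p["frame"][200:320,400:520],(480,480)); b=cv2.resize(q["frame"][240:370,140:330],(320,220)); c=np.zeros((480,800,3),np.uint8); c[:,:480]=a; c[:220,480:]=b; cv2.imwrite("pics/g1.png",c)
E
```

```text
5.52 [656.3 259.   45.7] [ 0.14  -3.138 -0.   ] w 24.3 0.0 F [-0.2 -0.2 -0.5] q [ 0.36  0.75  1.52  0.    0.88 -1.3 ]
pan (array([584.9, 256.6]), array([49. ,  6.1]), 8.5) [591.4171965  257.98295427   4.80737064]
walls (array([560.5, 277.7]), array([0., 0.]), 0.0)
pan (array([602.8, 251.1]), array([84.4, 68.4]), 1.0) [609.4018114  246.67852993   4.84301109]
walls (array([615.4, 250.4]), array([60. , 58.7]), 2.7)
```

View pics/g1.png

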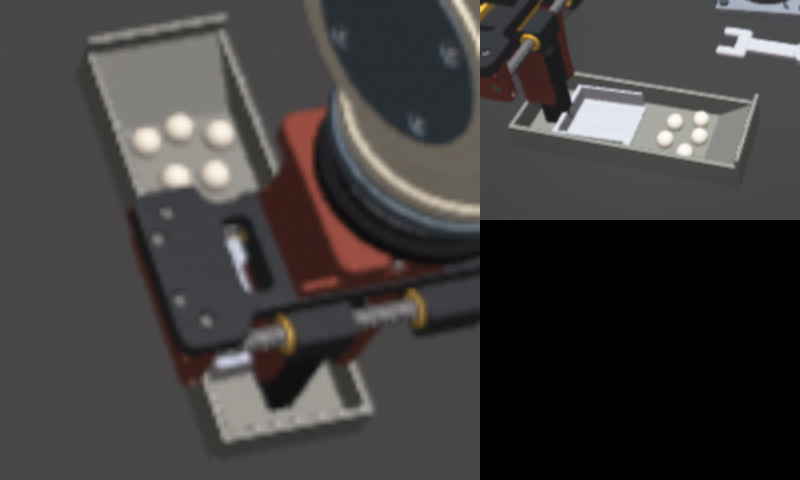

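Handle is between the fingers (still closing), with five balls ahead of the lip at about (147–220,128–175). I'll finish closing, then slide forward slowly.

Emit:
{"fn": "servo_tool", "kwargs": {"deltas": [[[0,0,0],[0,0,0]],[[0,0,0],[0,0,0]],[[0,0,0],[0,0,0]],[[0,0,0],[0,0,0]],[[0,0,0],[0,0,0]]]}}

```text
t: 6.03
ee_pos: [656.3, 258.9, 45.5]
orientation: [0.14, -3.138, 0.0]
ft_force: [-0.4, 0.2, -1.5]
width: 12.2
grasp_force: 30.0
```

Emit:
{"fn": "servo_tool", "kwargs": {"deltas": [[[5,-1,0],[0,0,0]],[[10,-1,0],[0,0,0]],[[15,-2,0],[0,0,0]],[[20,-2,0],[0,0,0]],[[25,-2,0],[0,0,0]]]}}

```text
t: 6.45
ee_pos: [630.9, 254.5, 45.7]
orientation: [0.14, -3.138, 0.0]
ft_force: [0.8, 0.2, -1.4]
width: 11.7
grasp_force: 30.0
```

Emit:
{"fn": "servo_tool", "kwargs": {"deltas": [[[5,0,0],[0,0,0]],[[10,0,0],[0,0,0]],[[15,0,0],[0,0,0]],[[20,0,0],[0,0,0]],[[25,0,0],[0,0,0]]]}}

```text
t: 6.87
ee_pos: [606.3, 252.4, 45.7]
orientation: [-0.14, 3.138, 0.0]
ft_force: [0.6, -0.2, -1.7]
width: 11.8
grasp_force: 30.0
```

```bash
python3 - <<'E'
from h import *
obs(); p=get_image("scene"); q=get_image("side")
b=cv2.resize(q["frame"][220:370,160:340],(500,416)); a=cv2.resize(p["frame"][180:320,400:520],(300,350)); c=np.zeros((416,800,3),np.uint8); c[:350,:300]=a; c[:,300:]=b; cv2.imwrite("pics/g2.png",c)
E
```

```text
6.87 [606.3 252.4  45.7] [-0.14   3.138  0.   ] w 11.8 30.0 F [ 0.6 -0.2 -1.7] q [ 0.38  0.69  1.64  0.    0.81 -1.28]
```

View pics/g2.png

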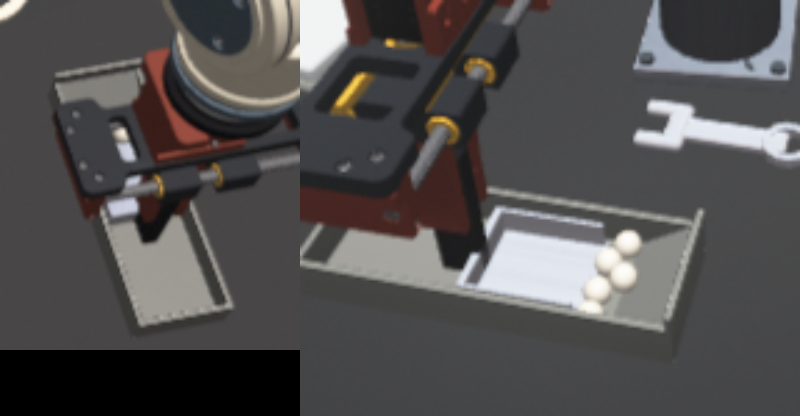

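Lip is just behind the five balls at the ramp foot (right image, x≈590–640). Next comes the climb along the ramp with nose-up tilt, then the lift.

```bash
cat >> h.py <<'E'
YAW=4.9; TO=np.array([572.2,249.4]); TA=np.array([72.7,42.7])
def scoop_tcp(lx,lz,th,y0=0.3):
    c,s=np.cos(th),np.sin(th); x=lx+TA[0]*c+TA[1]*s; z=lz-TA[0]*s+TA[1]*c
    a=np.radians(YAW); u=np.array([np.cos(a),np.sin(a)]); v=np.array([-u[1],u[0]])
    return np.r_[TO+u*x+v*y0,z],down(180+YAW,th)
E
python3 - <<'E'
from h import *
o=ctrl.get_obs(); d=np.array(o["ee_pos"])[:2]-TO; a=np.radians(YAW); print(d@[np.cos(a),np.sin(a)],d@[-np.sin(a),np.cos(a)])
st=(scoop_tcp(-38.5,3,0))
W=[((-53.5,3,0),5),((-58,6,.03),2),((-66,11.7,.095),2),((-74,17.5,.165),2),((-80,22,.215),2),((-80,24,.23),2),((-80,38,.36),5),((-76,70,.42),5),((-70,115,.42),5)]
plan([(*scoop_tcp(*w),n) for w,n in W],start=st,dig=1)
E
```

```text
33.67859851571539 0.05391845961304388
CALL [[[3,0,0],[0,0,0]],[[6,0,0],[0,0,0]],[[9,0,0],[0,0,0]],[[12,0,0],[0,0,0]],[[15,0,0],[0,0,0]]]
CALL [[[1.6,0,-0.4],[0,0.015,0]],[[3.3,0,-0.8],[0,0.03,0]],[[6,0,-1.2],[0,0.062,0]],[[8.8,0,-1.6],[0,0.095,0]],[[11.6,0,-1.8],[0,0.13,0]]]
CALL [[[2.9,0,0.2],[0,0.035,0]],[[5.2,0,0.2],[0,0.06,0]],[[7.5,0,0.3],[0,0.085,0]],[[7.4,0,-0.2],[0,0.093,0]],[[7.2,0,-0.6],[0,0.1,0]]]
CALL [[[-0.3,0,-0.7],[0,0.026,0]],[[-0.7,0,-1.5],[0,0.052,0]],[[-1,0,-2.3],[0,0.078,0]],[[-1.4,0,-3],[0,0.104,0]],[[-1.7,0,-3.8],[0,0.13,0]]]
CALL [[[1,0,-5.4],[0,0.012,0]],[[2,0,-10.8],[0,0.024,0]],[[3,0,-16.2],[0,0.036,0]],[[4.1,0,-21.6],[0,0.048,0]],[[5.1,0,-26.9],[0,0.06,0]]]
CALL [[[2.6,0,-8.7],[0,0,0]],[[5.1,0,-17.5],[0,0,0]],[[7.7,0,-26.2],[0,0,0]],[[10.3,0,-34.9],[0,0,0]],[[12.9,0,-43.6],[0,0,0]]]
```

Emit:
{"fn": "servo_tool", "kwargs": {"deltas": [[[3,0,0],[0,0,0]],[[6,0,0],[0,0,0]],[[9,0,0],[0,0,0]],[[12,0,0],[0,0,0]],[[15,0,0],[0,0,0]]]}}

```text
t: 7.38
ee_pos: [591.7, 251.1, 45.7]
orientation: [-0.14, 3.138, 0.0]
ft_force: [0.7, -0.1, -1.5]
width: 11.9
grasp_force: 30.0
```

Emit:
{"fn": "servo_tool", "kwargs": {"deltas": [[[1.6,0,-0.4],[0,0.015,0]],[[3.3,0,-0.8],[0,0.03,0]],[[6,0,-1.2],[0,0.062,0]],[[8.8,0,-1.6],[0,0.095,0]],[[11.6,0,-1.8],[0,0.13,0]]]}}

```text
t: 7.8
ee_pos: [580.4, 250.2, 47.8]
orientation: [0.134, -3.007, 0.008]
ft_force: [-0.1, -0.6, -1.0]
width: 12.0
grasp_force: 30.0
```

Emit:
{"fn": "servo_tool", "kwargs": {"deltas": [[[2.9,0,0.2],[0,0.035,0]],[[5.2,0,0.2],[0,0.06,0]],[[7.5,0,0.3],[0,0.085,0]],[[7.4,0,-0.2],[0,0.093,0]],[[7.2,0,-0.6],[0,0.1,0]]]}}

```text
t: 8.22
ee_pos: [573.8, 249.5, 48.9]
orientation: [0.13, -2.909, 0.015]
ft_force: [1.5, 0.3, -2.5]
width: 11.9
grasp_force: 30.0
```

```bash
python3 - <<'E'
from h import *
obs(); p=get_image("scene"); q=get_image("side")
b=cv2.resize(q["frame"][220:370,180:340],(500,468)); a=cv2.resize(p["frame"][180:320,400:520],(300,350)); c=np.zeros((468,800,3),np.uint8); c[:350,:300]=a; c[:,300:]=b; cv2.imwrite("pics/g3.png",c)
E
```

```text
8.22 [573.8 249.5  48.9] [ 0.13  -2.909  0.015] w 11.9 30.0 F [ 1.5  0.3 -2.5] q [ 0.36  0.74  1.55  0.07  1.07 -1.34]
```

View pics/g3.png

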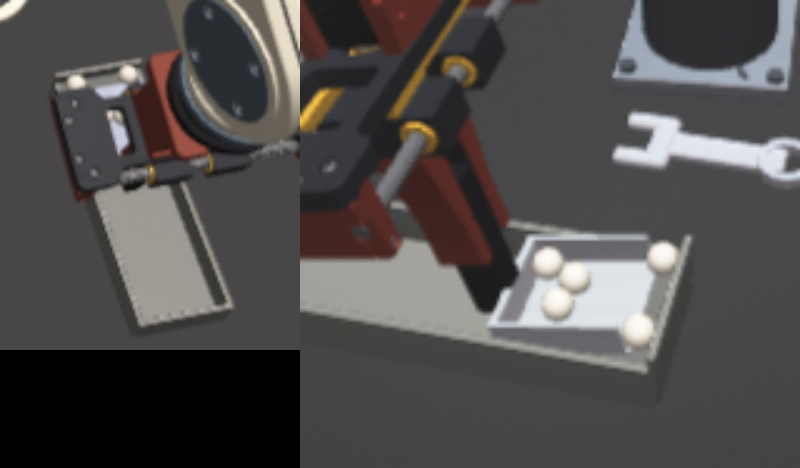

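Three balls have rolled back in the pan and two sit in the corners at the lip, (662,257) and (637,330). Lifting.

Emit:
{"fn": "servo_tool", "kwargs": {"deltas": [[[-0.3,0,-0.7],[0,0.026,0]],[[-0.7,0,-1.5],[0,0.052,0]],[[-1,0,-2.3],[0,0.078,0]],[[-1.4,0,-3],[0,0.104,0]],[[-1.7,0,-3.8],[0,0.13,0]]]}}

```text
t: 8.73
ee_pos: [575.3, 249.7, 52.4]
orientation: [0.124, -2.777, 0.023]
ft_force: [0.5, -0.2, -0.8]
width: 11.9
grasp_force: 30.0
```

Emit:
{"fn": "servo_tool", "kwargs": {"deltas": [[[1,0,-5.4],[0,0.012,0]],[[2,0,-10.8],[0,0.024,0]],[[3,0,-16.2],[0,0.036,0]],[[4.1,0,-21.6],[0,0.048,0]],[[5.1,0,-26.9],[0,0.06,0]]]}}

```text
t: 9.15
ee_pos: [580.6, 250.2, 80.3]
orientation: [0.122, -2.719, 0.026]
ft_force: [-0.1, 0.5, -1.1]
width: 12.1
grasp_force: 30.0
```

Emit:
{"fn": "servo_tool", "kwargs": {"deltas": [[[2.6,0,-8.7],[0,0,0]],[[5.1,0,-17.5],[0,0,0]],[[7.7,0,-26.2],[0,0,0]],[[10.3,0,-34.9],[0,0,0]],[[12.9,0,-43.6],[0,0,0]]]}}

```text
t: 9.57
ee_pos: [586.6, 250.7, 125.6]
orientation: [0.121, -2.72, 0.026]
ft_force: [0.1, 0.2, -1.1]
width: 11.9
grasp_force: 30.0
```

```bash
python3 - <<'E'
from h import *
o=obs()
p=get_image("side"); C=cloud(p)
for x in finder.silhouettes("ball0_center",p)[:8]: print("ball",x["score"],np.round(np.median(C[x["mask"]],0)))
cv2.imwrite("pics/side4.png",p["frame"][140:340,180:420])
J=np.array([532,26.4]); a=np.radians(YAW); u=np.array([np.cos(a),np.sin(a)]); v=np.array([-u[1],u[0]])
def jt(off,lz,th):
    d=J+u*off-TO; return scoop_tcp(d@u,lz,th,d@v)
st=plan([(*jt(10,170,.42),14)],dig=0)
print(); s2=plan([(*jt(10,112,0),10),(*jt(10,108,-.8),10)],start=st,dig=0)
for w in [jt(10,170,.42),jt(10,112,0),jt(10,108,-.8)]: print(w[0].round(1))
E
```

```text
9.57 [586.6 250.7 125.6] [ 0.121 -2.72   0.026] w 11.9 30.0 F [ 0.1  0.2 -1.1] q [ 0.34  0.75  1.36  0.1   1.44 -1.36]
ball 0.54 [633. 238.  14.]
CALL [[[0,-16,-4],[0,0,0]],[[1,-31,-8],[0,0,0]],[[1,-47,-12],[0,0,0]],[[1,-63,-16],[0,0,0]],[[2,-78,-20],[0,0,0]]]
CALL [[[0,-16,-4],[0,0,0]],[[0,-32,-8],[0,0,0]],[[1,-47,-12],[0,0,0]],[[1,-63,-16],[0,0,0]],[[1,-78,-20],[0,0,0]]]
CALL [[[1,-16,-4],[0,0,0]],[[1,-32,-8],[0,0,0]],[[1,-47,-12],[0,0,0]],[[2,-63,-16],[0,0,0]]]

CALL [[[0,0,3],[0,-0.04,0]],[[0,0,5],[0,-0.08,0]],[[0,0,8],[0,-0.12,0]],[[0,0,11],[0,-0.17,0]],[[0,0,14],[0,-0.21,0]]]
CALL [[[0,0,2],[0,-0.04,0]],[[1,0,5],[0,-0.08,0]],[[1,0,8],[0,-0.12,0]],[[2,0,10],[0,-0.16,0]],[[3,0,13],[0,-0.21,0]]]
CALL [[[5,0,-4],[0,-0.08,0]],[[10,0,-7],[0,-0.16,0]],[[15,0,-11],[0,-0.24,0]],[[21,0,-14],[0,-0.32,0]],[[26,0,-18],[0,-0.4,0]]]
CALL [[[3,0,-5],[0,-0.08,0]],[[7,0,-10],[0,-0.16,0]],[[10,0,-16],[0,-0.24,0]],[[14,0,-21],[0,-0.32,0]],[[17,0,-26],[0,-0.4,0]]]
[625.5  34.4 179.3]
[614.4  33.5 154.7]
[561.9  29.  189.9]
```

View pics/side4.png

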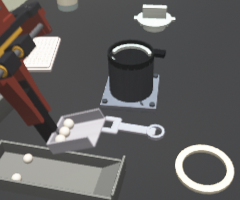

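Three balls sit at the back of the raised pan (67,130), and two rolled back into the trough at (28,158) and (17,177). Carrying to the jar.

Emit:
{"fn": "servo_tool", "kwargs": {"deltas": [[[0,-8,-4],[0,0,0]],[[1,-23,-8],[0,0,0]],[[1,-40,-12],[0,0,0]],[[1,-59,-16],[0,0,0]],[[2,-78,-20],[0,0,0]]]}}

```text
t: 10.08
ee_pos: [599.8, 171.0, 143.4]
orientation: [0.12, -2.719, 0.026]
ft_force: [-0.2, 0.0, -1.5]
width: 12.0
grasp_force: 30.0
```

Emit:
{"fn": "servo_tool", "kwargs": {"deltas": [[[0,-16,-4],[0,0,0]],[[0,-32,-8],[0,0,0]],[[1,-47,-12],[0,0,0]],[[1,-63,-16],[0,0,0]],[[1,-78,-20],[0,0,0]]]}}

```text
t: 10.5
ee_pos: [614.0, 94.7, 162.5]
orientation: [0.121, -2.719, 0.026]
ft_force: [0.2, -0.3, -0.9]
width: 11.9
grasp_force: 30.0
```

Emit:
{"fn": "servo_tool", "kwargs": {"deltas": [[[1,-18,-4],[0,0,0]],[[1,-36,-8],[0,0,0]],[[1,-51,-12],[0,0,0]],[[2,-60,-16],[0,0,0]],[[2,-63,-16],[0,0,0]]]}}

```text
t: 10.92
ee_pos: [624.9, 32.2, 178.5]
orientation: [0.119, -2.721, 0.026]
ft_force: [0.8, -0.3, -1.4]
width: 11.8
grasp_force: 30.0
```

```bash
python3 - <<'E'
from h import *
obs()
J=np.array([532,26.4]); a=np.radians(YAW); u=np.array([np.cos(a),np.sin(a)]); v=np.array([-u[1],u[0]])
def jt(off,lz,th):
    d=J+u*off-TO; return scoop_tcp(d@u,lz,th,d@v)
plan([(*jt(10,112,0),10),(*jt(10,108,-.8),10)],dig=0)
E
```

```text
10.92 [624.9  32.2 178.5] [ 0.119 -2.721  0.026] w 11.8 30.0 F [ 0.8 -0.3 -1.4] q [ 0.04  0.68  1.36 -0.02  1.52 -1.61]
CALL [[[0,0,3],[0,-0.04,0]],[[0,0,5],[0,-0.08,0]],[[0,1,8],[0,-0.13,0]],[[0,1,10],[0,-0.17,0]],[[0,1,13],[0,-0.21,0]]]
CALL [[[0,0,3],[0,-0.04,0]],[[1,0,5],[0,-0.08,0]],[[1,1,8],[0,-0.12,0]],[[2,1,10],[0,-0.17,0]],[[2,1,13],[0,-0.21,0]]]
CALL [[[6,0,-4],[0,-0.08,0]],[[11,0,-7],[0,-0.16,0]],[[16,0,-11],[0,-0.24,0]],[[21,0,-15],[0,-0.32,0]],[[27,0,-18],[0,-0.4,0]]]
CALL [[[3,0,-5],[0,-0.08,0]],[[7,0,-11],[0,-0.16,0]],[[10,0,-16],[0,-0.24,0]],[[14,0,-21],[0,-0.32,0]],[[17,0,-26],[0,-0.4,0]]]
```

Emit:
{"fn": "servo_tool", "kwargs": {"deltas": [[[0,0,3],[0,-0.04,0]],[[0,0,5],[0,-0.08,0]],[[0,1,8],[0,-0.13,0]],[[0,1,10],[0,-0.17,0]],[[0,1,13],[0,-0.21,0]]]}}

```text
t: 11.33
ee_pos: [618.7, 35.2, 165.7]
orientation: [0.132, -2.931, 0.013]
ft_force: [-0.3, 0.2, -1.5]
width: 11.7
grasp_force: 30.0
```

Emit:
{"fn": "servo_tool", "kwargs": {"deltas": [[[0,0,3],[0,-0.04,0]],[[1,0,5],[0,-0.08,0]],[[1,0,8],[0,-0.12,0]],[[2,0,10],[0,-0.17,0]],[[2,0,13],[0,-0.21,0]]]}}

```text
t: 11.75
ee_pos: [613.7, 34.8, 153.5]
orientation: [-0.141, 3.136, 0.001]
ft_force: [0.2, -0.4, -1.7]
width: 12.3
grasp_force: 30.0
```

Emit:
{"fn": "servo_tool", "kwargs": {"deltas": [[[6,0,-4],[0,-0.08,0]],[[11,0,-7],[0,-0.16,0]],[[16,0,-11],[0,-0.24,0]],[[21,0,-15],[0,-0.32,0]],[[27,0,-18],[0,-0.4,0]]]}}

```text
t: 12.17
ee_pos: [587.0, 32.3, 172.2]
orientation: [-0.123, 2.735, 0.025]
ft_force: [0.1, 1.4, -1.9]
width: 11.8
grasp_force: 30.0
```

Emit:
{"fn": "servo_tool", "kwargs": {"deltas": [[[3,0,-5],[0,-0.08,0]],[[7,0,-11],[0,-0.16,0]],[[10,0,-16],[0,-0.24,0]],[[14,0,-21],[0,-0.32,0]],[[17,0,-26],[0,-0.4,0]]]}}

```text
t: 12.58
ee_pos: [568.8, 29.3, 211.4]
orientation: [-0.117, 2.476, 0.063]
ft_force: [0.3, -0.1, -1.0]
width: 11.7
grasp_force: 30.0
```

Emit:
{"fn": "servo_tool", "kwargs": {"deltas": [[[0,0,0],[0,0,0]],[[0,0,0],[0,0,0]],[[0,0,0],[0,0,0]]]}}

```text
t: 12.83
ee_pos: [569.7, 29.2, 212.0]
orientation: [-0.117, 2.476, 0.062]
ft_force: [-0.0, -0.3, -0.8]
width: 11.8
grasp_force: 30.0
```

```bash
python3 - <<'E'
from h import *
obs(); p=get_image("scene"); q=get_image("side")
a=cv2.resize(p["frame"][160:300,270:410],(400,400)); b=cv2.resize(q["frame"][120:300,230:410],(400,400)); cv2.imwrite("pics/g5.png",np.hstack([a,b]))
E
```

```text
12.83 [569.7  29.2 212. ] [-0.117  2.476  0.062] w 11.8 30.0 F [-0.  -0.3 -0.8] q [-0.01  0.19  2.2   0.78  0.12 -2.42]
```

View pics/g5.png

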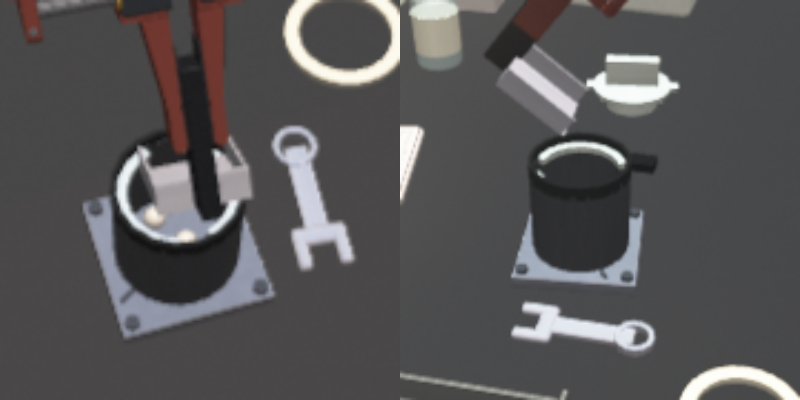

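The jar picture shows two balls inside at (155,213) and (187,237), the pan looks empty and the third ball is probably hidden. Joint 5 is near its limit, so I'll back out the way I came.

Emit:
{"fn": "servo_tool", "kwargs": {"deltas": [[[-1,0,4],[0,0.08,0]],[[-3,0,9],[0,0.16,0]],[[-4,0,14],[0,0.24,0]],[[-5,0,20],[0,0.32,0]],[[-6,0,25],[0,0.4,0]]]}}

```text
t: 13.35
ee_pos: [590.0, 29.4, 196.0]
orientation: [-0.137, 2.88, 0.033]
ft_force: [1.6, 0.6, -2.1]
width: 11.8
grasp_force: 30.0
```

```bash
python3 - <<'E'
from h import *
o=obs(); print(R.from_rotvec(o["orientation"]).as_matrix().round(3).tolist())
D=down(184.9)
plan([([630,60,200],D,6),([656,258,160],D,9)])
E
```

```text
13.35 [590.   29.4 196. ] [-0.137  2.88   0.033] w 11.8 30.0 F [ 1.6  0.6 -2.1] q [ 0.01  0.31  1.91  0.05  0.67 -1.69]
[[-0.962, -0.096, 0.254], [-0.091, 0.995, 0.034], [-0.256, 0.01, -0.967]]
CALL [[[-7,4,1],[0,0.04,0]],[[-14,9,2],[0,0.09,0]],[[-21,13,4],[0.01,0.13,0]],[[-28,18,5],[0.01,0.17,0.01]],[[-35,22,6],[0.01,0.22,0.01]]]
CALL [[[-7,5,0],[0,0.04,0]],[[-12,26,4],[0,0.04,0]],[[-17,48,9],[0,0.04,0]],[[-21,70,14],[0,0.04,0]],[[-26,91,18],[0,0.04,0]]]
CALL [[[-4,22,5],[0,0,0]],[[-9,44,9],[0,0,0]],[[-14,65,14],[0,0,0]],[[-19,87,18],[0,0,0]],[[-23,109,23],[0,0,0]]]
```

Emit:
{"fn": "servo_tool", "kwargs": {"deltas": [[[-7,4,1],[0,0.04,0]],[[-14,9,2],[0,0.09,0]],[[-21,13,4],[0.01,0.13,0]],[[-28,18,5],[0.01,0.17,0.01]],[[-35,22,6],[0.01,0.22,0.01]]]}}

```text
t: 13.77
ee_pos: [622.7, 56.3, 198.9]
orientation: [-0.134, 3.098, 0.01]
ft_force: [0.4, -0.3, -0.8]
width: 11.8
grasp_force: 30.0
```

Emit:
{"fn": "servo_tool", "kwargs": {"deltas": [[[-7,5,0],[0,0.04,0]],[[-12,26,4],[0,0.04,0]],[[-17,48,9],[0,0.04,0]],[[-21,70,14],[0,0.04,0]],[[-26,91,18],[0,0.04,0]]]}}

```text
t: 14.18
ee_pos: [641.4, 150.0, 182.1]
orientation: [-0.136, 3.136, 0.007]
ft_force: [0.0, 0.4, -1.2]
width: 12.2
grasp_force: 30.0
```

Emit:
{"fn": "servo_tool", "kwargs": {"deltas": [[[-4,22,5],[0,0,0]],[[-9,44,9],[0,0,0]],[[-14,65,14],[0,0,0]],[[-19,87,18],[0,0,0]],[[-23,109,23],[0,0,0]]]}}

```text
t: 14.6
ee_pos: [655.2, 260.9, 160.2]
orientation: [-0.136, 3.134, 0.007]
ft_force: [-0.7, -0.3, -0.3]
width: 11.8
grasp_force: 30.0
```

```bash
python3 - <<'E'
from h import *
o=obs(); p=get_image("scene"); q=get_image("side")
C=cloud(q)
m=cv2.inRange(q["frame"],(150,170,180),(255,255,255))>0
sel=m&(C[...,1]>212)&(C[...,1]<290)&(C[...,0]>480)&(C[...,0]<680)&(C[...,2]>6)&(C[...,2]<22)
n,l,s,ce=cv2.connectedComponentsWithStats(sel.astype(np.uint8))
for i in range(1,n):
    if s[i,4]>8: print("side",s[i],C[l==i].mean(0).round())
a=cv2.resize(p["frame"][200:280,300:370],(350,400)); b=cv2.resize(q["frame"][220:370,140:320],(450,375)); c=np.zeros((400,800,3),np.uint8); c[:,:350]=a;c[:375,350:]=b; cv2.imwrite("pics/g6.png",c)
E
```

```text
14.6 [655.2 260.9 160.2] [-0.136  3.134  0.007] w 11.8 30.0 F [-0.7 -0.3 -0.3] q [ 0.36  0.6   1.48  0.    1.05 -1.3 ]
side [203 294   9   8  55] [634. 237.  15.]
side [191 314  10   6  52] [631. 274.  15.]
```

View pics/g6.png

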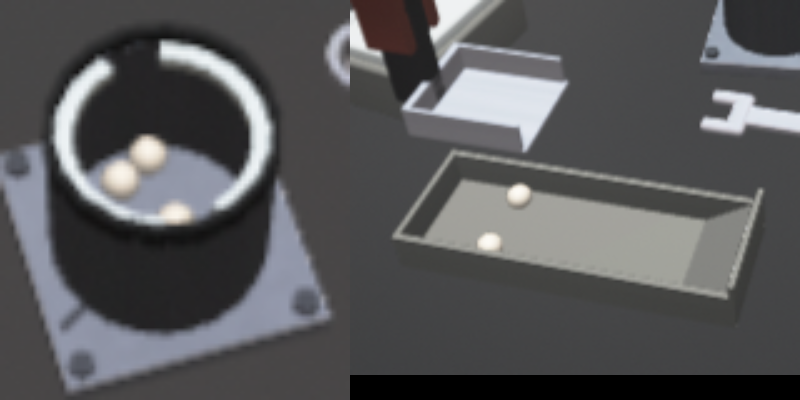

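Three balls are in the jar at (148,153), (120,178) and (175,212). Two remain in the trough near tray x≈61, so I'll set the scoop down in front of them.

```bash
python3 - <<'E'
from h import *
D=down(184.9); a=np.radians(YAW); u=np.array([np.cos(a),np.sin(a)]); t=TO+u*27.7; print(t)
plan([([*t,110],D,5),([*t,47],D,5),([*t,46],D,2)])
E
```

```text
[599.7987647  251.76604877]
CALL [[[11,-1,10],[0,0,0]],[[22,-3,20],[0,0,0]],[[33,-4,30],[0,0,0]],[[44,-5,39],[0,0,0]],[[56,-6,49],[0,0,0]]]
CALL [[[0,0,13],[0,0,0]],[[0,-1,25],[0,0,0]],[[0,-1,38],[0,0,0]],[[0,-1,51],[0,0,0]],[[0,-1,63],[0,0,0]]]
CALL [[[0,0,1],[0,0,0]],[[0,0,1],[0,0,0]]]
```

Emit:
{"fn": "servo_tool", "kwargs": {"deltas": [[[11,-1,10],[0,0,0]],[[22,-3,20],[0,0,0]],[[33,-4,30],[0,0,0]],[[44,-5,39],[0,0,0]],[[56,-6,49],[0,0,0]]]}}

```text
t: 15.12
ee_pos: [599.4, 248.5, 111.3]
orientation: [-0.136, 3.134, 0.008]
ft_force: [-0.4, 0.5, -1.2]
width: 12.0
grasp_force: 30.0
```

Emit:
{"fn": "servo_tool", "kwargs": {"deltas": [[[0,0,0],[0,0,0]],[[0,0,0],[0,0,0]]]}}

```text
t: 15.28
ee_pos: [599.3, 248.9, 111.5]
orientation: [-0.137, 3.135, 0.009]
ft_force: [0.3, 0.7, 0.1]
width: 12.0
grasp_force: 30.0
```

```bash
python3 - <<'E'
from h import *
o=obs(); q=get_image("side"); C=cloud(q); obs()
for nm,P in (("scoop",box(C,[500,200,60],[640,300,75])),("walls",box(C,[520,215,80],[600,290,90]))): print(nm,rect(P),P.mean(0).round(1))
E
```

```text
15.28 [599.3 248.9 111.5] [-0.137  3.135  0.009] w 12.0 30.0 F [0.3 0.7 0.1] q [ 0.37  0.59  1.64  0.01  0.9  -1.29]
15.33 [600.4 249.4 112.3] [-0.137  3.134  0.01 ] w 11.6 30.0 F [ 0.1 -0.5  0.4] q [ 0.37  0.59  1.64  0.01  0.9  -1.29]
scoop (array([568.6, 247.6]), array([82.8, 54. ]), 5.2) [558.5 243.1  70.7]
walls (array([564.9, 246.3]), array([70.5, 55.5]), 4.6) [568.2 249.7  84.4]
```

Emit:
{"fn": "servo_tool", "kwargs": {"deltas": [[[0,1,15],[0,0,0]],[[0,2,30],[0,0,0]],[[0,2,43],[0,0,0]],[[0,2,55],[0,0,0]],[[0,2,63],[0,0,0]]]}}

```text
t: 15.75
ee_pos: [599.8, 252.0, 48.0]
orientation: [-0.138, 3.135, 0.011]
ft_force: [-0.8, 0.4, -0.4]
width: 12.0
grasp_force: 30.0
```

Emit:
{"fn": "servo_tool", "kwargs": {"deltas": [[[0,0,1],[0,0,0]],[[0,0,2],[0,0,0]],[[0,0,2],[0,0,0]]]}}

```text
t: 16.0
ee_pos: [600.0, 252.3, 47.4]
orientation: [-0.138, 3.134, 0.012]
ft_force: [-0.7, 1.0, -1.0]
width: 11.5
grasp_force: 30.0
```

```bash
python3 - <<'E'
from h import *
o=obs(); q=get_image("side"); C=cloud(q); obs()
P=box(C,[520,216,17],[620,285,22.5]); print(rect(P),len(P))
E
```

```text
16.0 [600.  252.3  47.4] [-0.138  3.134  0.012] w 11.5 30.0 F [-0.7  1.  -1. ] q [ 0.38  0.68  1.66  0.01  0.79 -1.29]
16.05 [600.1 252.4  47.7] [-0.138  3.133  0.012] w 11.9 30.0 F [-0.5  0.3 -0.9] q [ 0.38  0.68  1.66  0.01  0.79 -1.29]
(array([566.3, 250.2]), array([87. , 68.4]), 3.4) 477
```

Emit:
{"fn": "servo_tool", "kwargs": {"deltas": [[[0,0,1],[0,0,0]],[[0,0,1.5],[0,0,0]],[[0,0,1.5],[0,0,0]]]}}

```text
t: 16.3
ee_pos: [599.8, 252.3, 46.1]
orientation: [-0.138, 3.134, 0.012]
ft_force: [0.2, 0.6, -1.9]
width: 11.9
grasp_force: 30.0
```

Emit:
{"fn": "servo_tool", "kwargs": {"deltas": [[[0,0,0],[0,0,0]],[[0,0,0],[0,0,0]],[[0,0,0],[0,0,0]],[[0,0,0],[0,0,0]],[[0,0,0],[0,0,0]]], "grip": -1}}

```text
t: 16.72
ee_pos: [599.7, 252.3, 45.8]
orientation: [-0.138, 3.134, 0.011]
ft_force: [0.9, 0.2, 0.3]
width: 41.5
grasp_force: 0.0
```

Emit:
{"fn": "servo_tool", "kwargs": {"deltas": [[[0,0,-20],[0,0,0]],[[0,0,-45],[0,0,0]],[[0,0,-75],[0,0,0]],[[0,0,-110],[0,0,0]],[[0,0,-150],[0,0,0]]]}}

```text
t: 17.13
ee_pos: [597.9, 250.7, 195.8]
orientation: [-0.138, 3.137, 0.01]
ft_force: [0.9, -0.4, 0.2]
width: 75.3
grasp_force: 0.0
```

```bash
python3 - <<'E'
from h import *
o=obs(); q=get_image("side"); C=cloud(q)
P=box(C,[520,216,17],[620,285,22.5]); print(rect(P),len(P)); print("handle",rect(box(C,[560,210,84],[660,300,96])))
for a,b in ((4,20),(20,50),(50,88)):
    P=box(C,[580,225,a],[625,275,b]); print(a,P.mean(0).round(1))
D=down(191.5)
plan([([560,-100,220],D,10),([540,-247,215],D,5)])
E
```

```text
17.13 [597.9 250.7 195.8] [-0.138  3.137  0.01 ] w 75.3 0.0 F [ 0.9 -0.4  0.2] q [ 0.38  0.48  1.6   0.01  1.06 -1.29]
(array([566.1, 250.6]), array([87.9, 68.4]), 2.8) 453
handle (array([599.6, 253.7]), array([24.4, 12.7]), 5.3)
4 [590.7 248.5  11. ]
20 [595.4 255.8  32.6]
50 [596.6 257.4  69.5]
CALL [[[7,-35,-2],[0,0,-0.01]],[[15,-69,-4],[0,0,-0.02]],[[22,-104,-6],[0,0,-0.03]],[[29,-139,-8],[0,0.01,-0.05]],[[37,-174,-10],[0,0.01,-0.06]]]
CALL [[[9,-34,-1],[0.01,0,-0.01]],[[18,-68,-3],[0.01,0,-0.02]],[[28,-102,-5],[0.01,0,-0.03]],[[37,-137,-7],[0.01,0,-0.04]],[[46,-171,-9],[0.01,0.01,-0.05]]]
CALL [[[10,-28,1],[0,0,0]],[[20,-56,2],[0,0,0]],[[30,-84,3],[0,0,0]],[[39,-112,5],[0,0,0]],[[49,-140,6],[0,0,0]]]
```

The scoop is parked upright with its handle at (599.6, 253.7). Heading to the lid.

Emit:
{"fn": "servo_tool", "kwargs": {"deltas": [[[7,-35,-2],[0,0,-0.01]],[[15,-69,-4],[0,0,-0.02]],[[22,-104,-6],[0,0,-0.03]],[[29,-139,-8],[0,0.01,-0.05]],[[37,-174,-10],[0,0.01,-0.06]]]}}

```text
t: 17.6
ee_pos: [577.3, 73.1, 204.5]
orientation: [0.234, -3.128, -0.011]
ft_force: [0.7, 0.0, 0.2]
width: 87.5
grasp_force: 0.0
```

Emit:
{"fn": "servo_tool", "kwargs": {"deltas": [[[9,-34,-1],[0.01,0,-0.01]],[[18,-68,-3],[0.01,0,-0.02]],[[28,-102,-5],[0.01,0,-0.03]],[[37,-137,-7],[0.01,0,-0.04]],[[46,-171,-9],[0.01,0.01,-0.05]]]}}

```text
t: 18.02
ee_pos: [556.4, -103.1, 212.4]
orientation: [0.31, -3.112, 0.006]
ft_force: [0.7, 0.4, -1.1]
width: 87.9
grasp_force: 0.0
```

```bash
python3 - <<'E'
from h import *
o=obs(); p=get_image("wrist"); obs(); C=cloud(p); C[p["depth"]<=0]=-9999
print("seal",circ(box(C,[470,-50,94],[620,100,101])),len(box(C,[470,-50,94],[620,100,101])),"plate",rect(box(C,[450,-40,10],[640,98,15])))
print("lid",rect(box(C,[480,-330,54],[640,-170,62])),circ(box(C,[480,-330,23],[640,-170,29])),rect(box(C,[480,-330,23],[640,-170,29])))
D=down(191.5); plan([([540,-247,215],D,5)])
E
```

```text
18.02 [ 556.4 -103.1  212.4] [ 0.31  -3.112  0.006] w 87.9 0.0 F [ 0.7  0.4 -1.1] q [-0.2   0.36  1.76 -0.01  1.04 -1.96]
18.07 [ 556.5 -108.3  212.9] [ 0.308 -3.112  0.011] w 87.6 0.0 F [-1.4 -3.4  0.5] q [-0.21  0.36  1.76 -0.01  1.04 -1.97]
seal (array([531.7,  25.3]), 40.1) 1626 plate (array([532. ,  25.7]), array([104.1, 103.6]), 10.3)
lid (array([ 557.2, -246.3]), array([60.1, 14.7]), 13.0) (array([ 556.8, -247.9]), 34.9) (array([ 557.2, -246.4]), array([86.9, 87.4]), 64.3)
CALL [[[9,-27,0],[0,0,0]],[[17,-53,0],[0,-0.01,0]],[[26,-80,0],[0,-0.01,0]],[[35,-106,-1],[0,-0.01,0]],[[43,-133,-1],[-0.01,-0.02,0]]]
```

```bash
python3 - <<'E'
from h import *
D=down(193); s=plan([([557.2,-246.4,120],D,6)],dig=0)
obs()
E
```

```text
CALL [[[4,-23,16],[0,0,0]],[[8,-45,31],[0,-0.01,-0.01]],[[12,-68,47],[0,-0.01,-0.01]],[[17,-90,63],[0,-0.01,-0.02]],[[21,-113,78],[0,-0.01,-0.02]]]
CALL [[[5,-22,16],[-0.01,-0.01,-0.01]]]
18.07 [ 556.5 -108.3  212.9] [ 0.308 -3.112  0.011] w 87.6 0.0 F [-1.4 -3.4  0.5] q [-0.21  0.36  1.76 -0.01  1.04 -1.97]
```

Emit:
{"fn": "servo_tool", "kwargs": {"deltas": [[[4,-23,16],[0,0,0]],[[8,-45,31],[0,-0.01,-0.01]],[[12,-68,47],[0,-0.01,-0.01]],[[17,-90,63],[0,-0.01,-0.02]],[[21,-113,78],[0,-0.01,-0.02]]]}}

```text
t: 18.48
ee_pos: [557.5, -217.6, 134.0]
orientation: [0.342, -3.118, 0.004]
ft_force: [0.6, 0.2, 0.1]
width: 87.7
grasp_force: 0.0
```

Emit:
{"fn": "servo_tool", "kwargs": {"deltas": [[[5,-22,15],[-0.01,-0.01,0]],[[5,-22,15],[-0.01,-0.01,0]],[[5,-22,15],[-0.01,-0.01,0]]]}}

```text
t: 18.73
ee_pos: [556.8, -240.0, 119.0]
orientation: [-0.338, 3.121, 0.015]
ft_force: [-0.6, 0.4, 0.5]
width: 87.5
grasp_force: 0.0
```

```bash
python3 - <<'E'
from h import *
p=get_image("wrist"); o=obs(); C=cloud(p); C[p["depth"]<=0]=-9999; print(np.round(R.from_rotvec(o["orientation"]).as_matrix(),3).tolist())
print("lid",rect(box(C,[480,-330,54],[640,-170,62])),rect(box(C,[480,-330,23],[640,-170,29])))
plan([([557.2,-246.4,31],down(193),5)],dig=1)
E
```

```text
18.78 [ 557.3 -239.3  119.7] [-0.339  3.119  0.014] w 87.9 0.0 F [-0.6  0.6 -0.2] q [-0.43  0.53  1.74  0.01  0.88 -2.23]
[[-0.977, -0.215, 0.003], [-0.215, 0.977, 0.009], [-0.005, 0.008, -1.0]]
lid (array([ 556.5, -247.1]), array([59.2, 14. ]), 12.9) (array([ 556.7, -247. ]), array([87. , 86.8]), 59.8)
CALL [[[0.4,-1.5,17.7],[0.002,0.001,-0.002]],[[0.8,-3.1,35.5],[0.003,0.002,-0.004]],[[1.2,-4.6,53.2],[0.005,0.003,-0.006]],[[1.6,-6.1,70.9],[0.007,0.004,-0.008]],[[2.1,-7.7,88.7],[0.008,0.005,-0.01]]]
```

Emit:
{"fn": "servo_tool", "kwargs": {"deltas": [[[1,-3,18],[0.002,0.001,-0.002]],[[2,-6,35],[0.004,0.002,-0.004]],[[2.3,-8.2,53],[0.008,0.005,-0.008]],[[2.3,-8.2,72],[0.008,0.005,-0.01]],[[2.3,-8.2,88.5],[0.008,0.005,-0.01]]]}}

```text
t: 19.2
ee_pos: [558.2, -245.9, 31.6]
orientation: [-0.36, 3.12, -0.002]
ft_force: [-0.6, 0.6, -0.6]
width: 87.6
grasp_force: 0.0
```

Emit:
{"fn": "servo_tool", "kwargs": {"deltas": [[[0,0,0],[0,0,0]],[[0,0,0],[0,0,0]],[[0,0,0],[0,0,0]],[[0,0,0],[0,0,0]],[[0,0,0],[0,0,0]]], "grip": 1}}

```text
t: 19.62
ee_pos: [558.3, -247.3, 32.8]
orientation: [-0.357, 3.119, -0.002]
ft_force: [0.0, 0.5, -0.7]
width: 58.0
grasp_force: 0.0
```

Emit:
{"fn": "servo_tool", "kwargs": {"deltas": [[[0,0,0],[0,0,0]],[[0,0,0],[0,0,0]],[[0,0,0],[0,0,0]],[[0,0,0],[0,0,0]],[[0,0,0],[0,0,0]]]}}

```text
t: 20.03
ee_pos: [557.3, -247.2, 31.4]
orientation: [-0.357, 3.121, -0.0]
ft_force: [0.2, -0.3, -0.3]
width: 24.8
grasp_force: 0.0
```

Emit:
{"fn": "servo_tool", "kwargs": {"deltas": [[[0,0,0],[0,0,0]],[[0,0,0],[0,0,0]],[[0,0,0],[0,0,0]],[[0,0,0],[0,0,0]],[[0,0,0],[0,0,0]]]}}

```text
t: 20.45
ee_pos: [557.4, -247.2, 31.4]
orientation: [-0.357, 3.121, -0.001]
ft_force: [0.7, -1.4, -0.4]
width: 14.0
grasp_force: 30.0
```

```bash
python3 - <<'E'
from h import *
for k in range(2): p=get_image("wrist"); o=obs(); C=cloud(p); C[p["depth"]<=0]=-9999
print("lid",rect(box(C,[480,-330,23],[640,-170,29])),rect(box(C,[480,-330,52],[640,-170,62])))
E
```

```text
20.5 [ 557.4 -247.3   31.4] [-3.570e-01  3.121e+00 -1.000e-03] w 14.1 30.0 F [ 1.  -1.1 -0.7] q [-0.44  0.66  1.76 -0.    0.72 -2.24]
20.55 [ 557.4 -247.2   31.4] [-3.570e-01  3.121e+00 -1.000e-03] w 14.3 30.0 F [ 0.3 -1.  -1.1] q [-0.44  0.66  1.76 -0.    0.72 -2.24]
lid (array([ 555.2, -245.8]), array([87. , 84.6]), 64.8) (array([ 552. , -245.3]), array([53.3, 31.1]), 28.8)
```

```bash
python3 - <<'E'
from h import *
s=plan([([557.4,-247,160],down(193),5)])
print(); plan([([532.6,26,160],down(190.4),10),([532.6,26,126],down(190.4),5)],start=s)
E
```

```text
CALL [[[0,0,-26],[0,0,0]],[[0,0,-51],[0,0,0]],[[0,0,-77],[0,0,0]],[[0,0,-103],[0,0,0]],[[0,0,-129],[0,0,0]]]

CALL [[[-4,27,0],[0,0,0]],[[-8,54,0],[0,0,0.01]],[[-11,82,0],[0,0,0.01]],[[-15,109,0],[0,0,0.02]],[[-19,136,0],[0,0,0.02]]]
CALL [[[-3,27,0],[0,0,0.01]],[[-6,54,0],[0,0,0.01]],[[-9,82,0],[0,0,0.02]],[[-13,109,0],[0,0,0.02]],[[-16,136,0],[0,0,0.03]]]
CALL [[[0,0,7],[0,0,0]],[[0,0,14],[0,0,0]],[[0,0,21],[0,0,0]],[[0,0,27],[0,0,0]],[[0,0,34],[0,0,0]]]
```

Emit:
{"fn": "servo_tool", "kwargs": {"deltas": [[[0,0,-12],[0,0,0]],[[0,0,-38],[0,0,0]],[[0,0,-68],[0,0,0]],[[0,0,-100],[0,0,0]],[[0,0,-129],[0,0,0]]]}}

```text
t: 20.97
ee_pos: [557.0, -246.8, 162.5]
orientation: [-0.357, 3.121, 0.0]
ft_force: [-0.1, -0.1, -1.7]
width: 13.8
grasp_force: 30.0
```

Emit:
{"fn": "servo_tool", "kwargs": {"deltas": [[[-2,15,0],[0,0,0]],[[-6,42,0],[0,0,0.01]],[[-10,73,0],[0,0,0.01]],[[-14,105,0],[0,0,0.02]],[[-19,136,0],[0,0,0.02]]]}}

```text
t: 21.38
ee_pos: [543.6, -108.5, 160.1]
orientation: [0.324, -3.124, -0.001]
ft_force: [-0.1, 0.2, -2.5]
width: 13.6
grasp_force: 30.0
```

Emit:
{"fn": "servo_tool", "kwargs": {"deltas": [[[-3,30,0],[0,0,0.01]],[[-7,62,0],[0,0,0.01]],[[-11,94,0],[0,0,0.02]],[[-14,121,0],[0,0,0.02]],[[-16,136,0],[0,0,0.03]]]}}

```text
t: 21.8
ee_pos: [531.0, 29.1, 160.1]
orientation: [0.282, -3.128, -0.001]
ft_force: [-0.3, -0.2, -2.1]
width: 14.0
grasp_force: 30.0
```

Emit:
{"fn": "servo_tool", "kwargs": {"deltas": [[[0,0,7],[0,0,0]],[[0,0,14],[0,0,0]],[[0,0,21],[0,0,0]],[[0,0,27],[0,0,0]],[[0,0,34],[0,0,0]]]}}

```text
t: 22.22
ee_pos: [532.4, 25.1, 125.4]
orientation: [0.277, -3.129, 0.0]
ft_force: [-0.4, -0.3, -2.1]
width: 13.7
grasp_force: 30.0
```

```bash
python3 - <<'E'
from h import *
obs()
for n in ("scene","side","wrist"):
    p=get_image(n); C=cloud(p); C[p["depth"]<=0]=-9999
    F=box(C,[470,-50,112],[620,110,123])
    print(n,"flange",len(F),rect(F),F.mean(0).round(1) if len(F) else 0,"plate",rect(box(C,[450,-60,10],[640,96,15])),"seal",circ(box(C,[470,-50,95],[620,100,100])),len(box(C,[470,-50,95],[620,100,100])))
obs()
E
```

```text
22.22 [532.4  25.1 125.4] [ 0.277 -3.129  0.   ] w 13.7 30.0 F [-0.4 -0.3 -2.1] q [ 0.02  0.43  1.9  -0.    0.81 -1.72]
scene flange 1106 (array([544.3,  23.3]), array([77.1, 87. ]), 0.6) [545.2  22.4 119.4] plate (array([532.3,  23.2]), array([104.7, 104. ]), 10.0) seal (array([531.7,  23.2]), 40.6) 100
side flange 790 (array([528.3,  34.3]), array([101.1,  72.1]), 21.5) [526.9  42.9 117.7] plate (array([531.9,  27.2]), array([103.9, 103.8]), 11.7) seal (array([531.4,  28.9]), 35.0) 198
wrist flange 10872 (array([529.8,  25.4]), array([84.8, 87. ]), 48.5) [515.9  23.6 119.7] plate (array([506.6,  21.4]), array([ 52.9, 103.9]), 10.8) seal (array([533.5,  26.2]), 43.1) 125
22.37 [532.2  25.3 125.4] [ 0.277 -3.128  0.   ] w 13.8 30.0 F [ 0.3  0.3 -2.6] q [ 0.03  0.43  1.9  -0.    0.81 -1.72]
```

```bash
cat >> h.py <<'E'
from scipy.optimize import least_squares
def flange(C,zl,zh,g,yaw,r=44):
    F=box(C,[g[0]-60,g[1]-60,zl],[g[0]+60,g[1]+60,zh])[:,:2]; d=F-g; an=np.degrees(np.arctan2(d[:,1],d[:,0])); rr=np.hypot(*d.T); E=[]
    for k in range(-180,180,4):
        if abs(((k+2-yaw+90)%180)-90)<18: continue
        s=(an>=k)&(an<k+4)&(rr>38)
        if s.sum(): i=np.argmax(np.where(s,rr,0)); E.append(F[i])
    E=np.array(E); s=least_squares(lambda c:np.hypot(*(E-c).T)-r,g,loss="soft_l1",f_scale=.7); return s.x.round(1),len(E),np.abs(s.fun).mean().round(2)
E
python3 - <<'E'
from h import *
for n in ("scene","side","wrist"):
    p=get_image(n); C=cloud(p); C[p["depth"]<=0]=-9999
    print(n,flange(C,117,123,np.array([532.,25]),10.3))
E
```

```text
scene (array([530.5,  23.7]), 56, np.float64(0.92))
side (array([532.2,  26.2]), 45, np.float64(0.73))
wrist (array([532.3,  26.7]), 56, np.float64(0.54))
```

Alignment agrees within about 1 mm in all three cameras, so I'll lower the lid.

Emit:
{"fn": "servo_tool", "kwargs": {"deltas": [[[0,0,3],[0,0,0]],[[0,0,6],[0,0,0]],[[0,0,9],[0,0,0]],[[0,0,12],[0,0,0]],[[0,0,15],[0,0,0]]]}}

```text
t: 22.93
ee_pos: [532.6, 26.1, 111.0]
orientation: [-0.279, 3.129, -0.0]
ft_force: [0.8, 0.1, -0.9]
width: 13.9
grasp_force: 30.0
```

Emit:
{"fn": "servo_tool", "kwargs": {"deltas": [[[0,0,1.5],[0,0,0]],[[0,0,3],[0,0,0]],[[0,0,4],[0,0,0]],[[0,0,5],[0,0,0]],[[0,0,5],[0,0,0]]]}}

```text
t: 23.35
ee_pos: [532.4, 26.1, 106.4]
orientation: [0.279, -3.129, 0.0]
ft_force: [-3.3, 0.2, 2.3]
width: 14.0
grasp_force: 30.0
```

```bash
python3 - <<'E'
from h import *
obs()
for n in ("scene","wrist"):
    p=get_image(n); C=cloud(p); C[p["depth"]<=0]=-9999
    F=box(C,[490,-20,92],[575,70,112]); print(np.percentile(F[:,2],[10,50,90]).round(1))
    print(n,flange(C,95,104,np.array([532.,25]),10.3))
o=obs(); print(o["moment"])
E
```

```text
23.35 [532.4  26.1 106.4] [ 0.279 -3.129  0.   ] w 14.0 30.0 F [-3.3  0.2  2.3] q [ 0.03  0.46  1.91 -0.    0.77 -1.72]
[ 98.6 100.7 102.7]
scene (array([531.1,  24.3]), 57, np.float64(0.8))
[100.6 101.4 102.2]
wrist (array([531.9,  27.2]), 56, np.float64(0.55))
23.45 [532.5  26.1 106.4] [ 0.279 -3.129  0.   ] w 13.9 30.0 F [-2.3  0.6  2. ] q [ 0.03  0.46  1.91 -0.    0.77 -1.72]
[ 0.12817327  0.33879285 -0.01340419]
```

Emit:
{"fn": "servo_tool", "kwargs": {"deltas": [[[0.5,0,1],[0,0,0]],[[0.5,0,2],[0,0,0]],[[0.5,0,3],[0,0,0]],[[0.5,0,4],[0,0,0]],[[0.5,0,4],[0,0,0]]]}}

```text
t: 23.87
ee_pos: [532.5, 26.1, 102.4]
orientation: [-0.279, 3.128, -0.0]
ft_force: [-2.2, 0.4, 6.2]
width: 13.8
grasp_force: 30.0
```

```bash
python3 - <<'E'
from h import *
for n in ("wrist","side"):
    p=get_image(n); C=cloud(p); C[p["depth"]<=0]=-9999
    F=box(C,[490,-20,88],[575,70,108]); print(np.percentile(F[:,2],[10,50,90]).round(1),flange(C,91,101,np.array([532.,25]),10.3))
o=obs(); print(o["moment"])
E
```

```text
[96.6 97.4 98.2] (array([532. ,  27.2]), 56, np.float64(0.58))
[ 94.5  96.4 102.8] (array([532.4,  26.9]), 44, np.float64(0.64))
23.97 [532.4  26.1 102.5] [-0.279  3.128 -0.   ] w 14.0 30.0 F [-2.1  1.1  5.6] q [ 0.03  0.47  1.91 -0.    0.76 -1.72]
[ 0.35268361  0.25592547 -0.00660232]
```

Emit:
{"fn": "servo_tool", "kwargs": {"deltas": [[[0,0,0.5],[0,0,0.08]],[[0,0,0.5],[0,0,0.16]],[[0,0,0.5],[0,0,0.24]],[[0,0,0.5],[0,0,0.32]],[[0,0,0.5],[0,0,0.4]]]}}

```text
t: 24.38
ee_pos: [533.5, 25.9, 102.4]
orientation: [0.353, 3.119, -0.0]
ft_force: [-0.0, 0.1, 5.2]
width: 13.8
grasp_force: 30.0
```

Emit:
{"fn": "servo_tool", "kwargs": {"deltas": [[[0,0,0],[0,0,0.08]],[[0,0,0],[0,0,0.16]],[[0,0,0],[0,0,0.24]],[[0,0,0],[0,0,0.32]],[[0,0,0],[0,0,0.4]]]}}

```text
t: 24.8
ee_pos: [533.5, 25.9, 102.4]
orientation: [0.966, 2.986, 0.001]
ft_force: [0.0, -0.5, 5.4]
width: 14.4
grasp_force: 30.0
```

Emit:
{"fn": "servo_tool", "kwargs": {"deltas": [[[0,0,0],[0,0,0.06]],[[0,0,0],[0,0,0.12]],[[0,0,0],[0,0,0.18]],[[0,0,0],[0,0,0.23]],[[0,0,0],[0,0,0.26]]]}}

```text
t: 25.22
ee_pos: [533.2, 25.7, 102.3]
orientation: [1.342, 2.838, 0.0]
ft_force: [-1.5, -1.1, 7.0]
width: 13.6
grasp_force: 30.0
```

```bash
python3 - <<'E'
from h import *
o=obs(); print(o["moment"]); v=o["orientation"]; print(np.degrees(2*np.arctan2(v[1],v[0]))%360)
p=get_image("wrist"); C=cloud(p); C[p["depth"]<=0]=-9999
F=box(C,[490,-20,88],[575,70,108]); print(np.percentile(F[:,2],[10,50,90]).round(1),flange(C,91,101,np.array([532.,25]),-50))
for n in ("scene","side"):
    p=get_image(n); C=cloud(p); C[p["depth"]<=0]=-9999; B=box(C,[490,-20,112],[575,70,136]); print(rect(B),len(B))
E
```

```text
25.22 [533.2  25.7 102.3] [1.342 2.838 0.   ] w 13.6 30.0 F [-1.5 -1.1  7. ] q [ 0.03  0.47  1.91 -0.    0.76 -0.66]
[-0.31943825  0.3448134   0.35358838]
129.3695696897727
[96.4 97.2 98. ] (array([532.7,  26.3]), 54, np.float64(0.41))
(array([544.3,  19.2]), array([40.8, 29.6]), 73.2) 229
(array([528.4,  33.2]), array([31.7, 45.3]), 63.5) 319
```

At the stop (tool 129.4°, moment 0.35 Nm). I'll ease up, release and retreat.

Emit:
{"fn": "servo_tool", "kwargs": {"deltas": [[[0,0,-1],[0,0,0]],[[0,0,-2],[0,0,0]],[[0,0,-3],[0,0,0]]]}}

```text
t: 25.62
ee_pos: [533.0, 25.7, 105.0]
orientation: [1.34, 2.839, 0.0]
ft_force: [0.7, -1.6, 2.5]
width: 13.8
grasp_force: 30.0
```

Emit:
{"fn": "servo_tool", "kwargs": {"deltas": [[[0,0,0],[0,0,0]],[[0,0,0],[0,0,0]],[[0,0,0],[0,0,0]],[[0,0,0],[0,0,0]],[[0,0,0],[0,0,0]]], "grip": -1}}

```text
t: 26.03
ee_pos: [531.9, 26.0, 104.6]
orientation: [-1.341, -2.841, 0.0]
ft_force: [-0.2, -0.3, 0.4]
width: 44.0
grasp_force: 0.0
```

Emit:
{"fn": "servo_tool", "kwargs": {"deltas": [[[0,0,-20],[0,0,0]],[[0,0,-45],[0,0,0]],[[0,0,-75],[0,0,0]],[[0,0,-110],[0,0,0]],[[0,0,-140],[0,0,0]]]}}

```text
t: 26.45
ee_pos: [532.0, 26.0, 246.5]
orientation: [1.341, 2.841, -0.0]
ft_force: [1.2, 0.3, -0.9]
width: 77.3
grasp_force: 0.0
```

```bash
python3 - <<'E'
from h import *
obs()
p=get_image("wrist"); C=cloud(p); C[p["depth"]<=0]=-9999
F=box(C,[490,-20,88],[575,70,108]); print(np.percentile(F[:,2],[10,50,90]).round(1),flange(C,95,105,np.array([532.,25]),-50),"bar",rect(box(C,[490,-20,128],[575,75,137])))
q=get_image("side"); C=cloud(q); C[q["depth"]<=0]=-9999; print("handle",rect(box(C,[560,210,84],[660,300,96])))
cv2.imwrite("pics/end.png",np.hstack([p["frame"][:,:400],cv2.resize(q["frame"][130:350,150:370],(400,400))]))
E
```

```text
26.45 [532.   26.  246.5] [ 1.341  2.841 -0.   ] w 77.3 0.0 F [ 1.2  0.3 -0.9] q [ 0.03  0.26  1.81 -0.    1.07 -0.66]
[ 99.3 100.2 101.1] (array([532.5,  26.8]), 72, np.float64(0.52)) bar (array([532.4,  26.7]), array([13.9, 59.8]), 40.0)
handle (array([599.3, 253.9]), array([24.6, 12.8]), 8.3)
```

View pics/end.png

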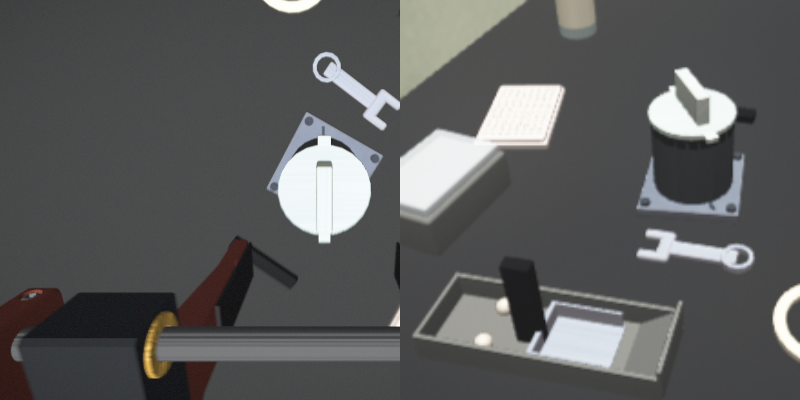

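The lid sits locked: the bar is at −50° in line with the mark at (323,130), the flange underside is about 94 mm up and it is centred. The scoop stands upright in the trough at (525,300), and the spanner, case and ring are in place.

```bash
python3 -c "
from h import *
print(close_job())"
```

```text
the job is handed in; nothing more can be done
None
```

I handed the job in at about 26 s of the 72 s limit, and the hand-in returned no verdict: three balls are in the jar, the lid is locked at its stop, the scoop stands handle up in its trough, and the spanner, case and ring look untouched.

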